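# Pack tins into a sliding-lid gift case

## Robot

A 6-joint arm with a two-finger parallel gripper is mounted at the origin on a cart in front of the work surface, level with it; the furniture and walls round the work are solid. World frame = base frame: x ahead of the robot, y to its left, z up, the work surface at z = 0. Lengths are in m, angles in rad, forces in N, time in s.
With the tool pointing down it reaches from about 0.375 to 0.825 m from the base axis. Payload 5.5 kg.
Tool frame: the origin (TCP) lies midway between the tips of the shut fingers; the grasp point (between the pads) lies 19 mm behind it; x points along the fingers, y is the direction in which the jaws open and shut, and the axes are right-handed (so a half turn about x gives the same grasp; the last joint's range is limited). The gripper opens to 85 mm and grips with 20 to 120 N. Pads are 22 mm wide; open, the fingers measure 114 mm over their backs; the gripper's body (76 mm by 85 mm) begins 54 mm behind the grasp point. The pads swing forward as they close: fully open they stand 13 mm farther back than shut.
Start: joints at [1.342, 0.314, -0.047, 1.21, 0, 1.571], TCP at [0.136, 0.584, 0.202] pointing down, gripper open.
Joint ranges: [-2.67, 2.67], [-0.69, 1.73], [-1.03, 1.25], [-2.08, 2.16], [-1.42, 1.45], [-3.14, 3.14]. Speed limits (rad/s): [2.39, 2.39, 3.01, 3.14, 3.14, 3.14].

## Interface

Orientations are given as a unit quaternion [w, x, y, z].
In Python, from rig import ctrl gives the robot as it stands. The module is installed in compiled form; this text tells all that it offers.
- The arm moves only by the tool jog_arm, never from a script. Its argument "commands" is text: rows parted by semicolons, each of 7 numbers parted by spaces: the shift along the tool's x, y, z in mm, then the turn, a rotation vector about the tool's x, y, z in units of 5 degrees (1.0 is 5 degrees), then the finger opening in mm, from 0 to 85.4. A call has 1 to 20 rows; each row shifts and turns the commanded pose from where the row before left it, along the tool's axes as they then stand; what a row does not reach is not made up. A row lasts 1/8 s, in which the tool goes at most 62.5 mm and 10.7 degrees, less where a joint would pass 70% of its speed; a pose out of reach is approached as far as the arm can. A call is refused whole if a number of a shift passes 62.5 or a number of a turn 1, either way. A call with a gripper value outside its range is refused whole. The fingers move at their own pace and stop on an object; "newtons" is the grip in N (left out, the last holds). Time passes only in rows, so rows that do not move let the fingers close. It gives the time, the measured TCP pose, the force and the opening at its end, in the units of the state.
- ctrl.observe(): the state, without advancing time (a new reading comes with each control period).
- ctrl.capture(name): name is "scene" or "top" or "wrist"; returns a dict with "frame" (480x640x3 uint8, red, green, blue), "z_map" (480x640 float32, m along the optical axis (not along the pixel's ray), 0 where there is no reading), "K" (3x3 intrinsics, pixels), "camera_from_world" (4x4, takes a point from world to camera coordinates). Camera axes: x right, y down, z forward; pixel columns grow to the right and rows downward; lengths in m; the calibration is good to about 2 mm. A picture is of the moment at which its call begins.
- ctrl.job_done(): hands the job in, once; it reports no verdict.
The state is a dict: "clock": time; "joint_pos": joint angles; "qd": joint speeds; "effort": joint torques, N m; "position": TCP position; "orientation": TCP orientation; "contact_force": force on the tool from outside, world axes, zero at the start; "ft_torque": the same for the moment, N m; "width": finger opening in m.
Only numpy, scipy, OpenCV 4.12 (cv2) and the standard library are available. Lean on these libraries where they do the work, as an engineer would, in place of code of your own. Each camera call takes 0.05 s, during which the arm holds its last target.

## Task

Pack the gift case: first push the open wooden case up against both stops of the packing square, so that its closed end sits on the end stop and its long side along the low rail. Take each round tin that stands on the counter and stand it in a bay of its own, then enter the dovetailed lid at the open end, narrow end first, and slide it along its tapered ways until it wedges tight, flush with the open end. The case must finish against both stops; leave the other goods where they stand.

Things in the scene. Friction and masses are not known exactly. Their poses are not given: they have to be found in the camera images.
- gift_case: open case of mid-brown wood, 242 long (x) x 116 wide (y) x 60 high, 0.75 kg, loose; origin centre of underside, z up. Inside 72 wide, x = -109 to +111, floor 6 thick, three bays parted by 2 ribs (5 wide, at x = -37, +37, tops at height 16). Open end at -x: its wall is 49 high. Closed end at +x: wall 10 thick, 60 high
- case_corner (a point): bottom corner of the case at its closed end, right-hand side (case x = +121, y = -58, z = 0), axes as the case; lies in stop_corner when the case is registered
- bay_0 (a point): centre of the bay floor nearest the open end (case x = -74, y = 0, z = 6); bays are 69 to 70 long, 72 wide. Beside each bay a thumb notch, 44 wide, is cut through both long walls from the top down to height 10, so that fingers closing along the case's y can set a tin down through the notches
- bay_1 (a point): centre of the middle bay's floor (case x = 0, y = 0, z = 6)
- bay_2 (a point): centre of the bay floor nearest the closed end (case x = +74, y = 0, z = 6)
- lid_home (a point): where the lid's origin lies when the lid is home (case x = -7, y = 0, z = 50), axes as the case. Ways: ledges at height 50 on both long walls, with undercut lips 10 high above that lean in 3.5. Half-width at ledge 42 at case x = +107, growing 0.045 per mm towards -x, 52.3 at x = -121
- case_lid: flat mid-brown wooden lid, 228 long (x) x 10 thick, 0.22 kg, loose, starts flat on the counter; origin centre of underside, z up. Underside half-width 42 at +x (narrow, goes in first), 52.3 at -x; bevelled edges, top 3.5 narrower a side; +x corners cut by 6 to 8. Play in the ways is 0.045 mm a side per mm short of home. 10 to 20 N wedges it; friction holds
- lid_pull (a point): on the lid's pull, 30 above the underside, over the lid's origin. The pull is an upright cross bar: 16 thick along the lid's x, 70 long along y, from 10 to 40 above the underside. Further than 80 mm short of home the lid is narrower than the mouth between the lips, so it can also be lowered in from above (play 3 mm a side at 150 short)
- packing_square: fixed L-shaped stop of dark wood; origin in the inner corner, on the counter. Low rail (10 high, 24 wide, 260 long) along -x, face at y = 0; end stop (40 high, 26 thick, 120 long) along +y, face at x = 0. Registered, the case lies with its -y side on the rail and +x end on the end stop: centre at x = -121, y = +58, axes parallel
- stop_corner (a point): inner corner of the packing square, on the counter; same axes as the packing square
- tin_1: round sweet tin standing upright, 63 diameter, 36 high, 0.14 kg; origin: centre of its underside, z up. May be absent (2 or 3 of the three tins are there)
- tin_2: round sweet tin like tin_1, 63 diameter, 36 high, upright; may be absent
- tin_3: round sweet tin standing upright, 65 diameter, 40 high, 0.14 kg; origin: centre of its underside; may be absent
- ribbon_spool: flat ribbon spool, 57 diameter, 20 high, lying; a bystander to be left alone; origin: centre of its underside
- white_ballotin: white gift carton with a red bow, 52 x 65 x 72 high; a bystander; origin: centre of its underside
- price_tag: standing price tag, 28 x 72 x 53 high; a bystander; origin: centre of its underside

How it is judged:
On the way, in this order (a step that is already met when the one before it is completed fails the run):
1. the case stands against both stops of the packing square (x of case_corner in the frame of stop_corner between -0.005 and 0.005 m and y of case_corner in the frame of stop_corner between -0.005 and 0.005 m and angle between the x axis of gift_case and the x axis of packing_square, either way round below 0.03 rad and angle between gift_case's own z axis and vertical below 0.04 rad), for 0.2 s.
2. every tin stands in a bay of its own, the case still against both stops (all of step 1 and (horizontal distance between tin_1 and bay_0 below 0.008 m or horizontal distance between tin_1 and bay_1 below 0.008 m or horizontal distance between tin_1 and bay_2 below 0.008 m) and angle between each of tin_1, tin_2, tin_3's own z axis and vertical below 0.08 rad and z of each of tin_1, tin_2, tin_3 in the frame of gift_case below 0.011 m and (horizontal distance between tin_2 and bay_0 below 0.008 m or horizontal distance between tin_2 and bay_1 below 0.008 m or horizontal distance between tin_2 and bay_2 below 0.008 m) and (horizontal distance between tin_3 and bay_0 below 0.008 m or horizontal distance between tin_3 and bay_1 below 0.008 m or horizontal distance between tin_3 and bay_2 below 0.008 m)), for 0.2 s.
At the end, for the whole second after the job is handed in: case within 5 mm of both stops and parallel (0.03 rad), level; every tin upright on a bay floor within 8 mm of the bay centre; lid home: within 6 mm of flush along the slide, 3 mm across and in height, parallel within 0.025 rad; all at rest (all of step 2 and x of case_lid in the frame of lid_home between -0.006 and 0.006 m and y of case_lid in the frame of lid_home between -0.003 and 0.003 m and z of case_lid in the frame of lid_home between -0.003 and 0.003 m and angle between the x axis of case_lid and the x axis of gift_case, either way round below 0.025 rad and angle between the z axis of case_lid and the z axis of gift_case, either way round below 0.03 rad and linear speed of each of gift_case, case_lid, tin_1, tin_2, tin_3 below 0.02 m/s); the robot touches nothing.
It fails at once if a bystander (ribbon spool, white ballotin, price tag) is moved more than 3 cm (distance of any of ribbon_spool, white_ballotin, price_tag from where it was at the start of the episode above 0.03 m).
Of tin_1, tin_2, tin_3 only 2 to 3 are there at a start; the rules pass over those that are not, and their reading is None.
At some moment in a run one of tin_1, tin_2, tin_3, case_lid may be knocked a few centimetres aside while the robot is not near it.
Once in a run the grip may slacken for a moment while it holds something.
It also fails if it takes over 210 s, if anything falls off the work surface, if the arm or the gripper's body presses on something with over 40 N, if the wrist force passes 120 N, or if a joint passes its speed limit or range.

## Working session

There is one attempt and no reset: what is moved stays moved. The work goes in short steps, Python scripts to look and compute and a tool call to move; the robot and the scene stay as the last step left them, time stands still between calls to the robot, and variables do not carry over. Pictures are saved under pics/ and viewed, and the job is handed in when it is done.

Besides the shell and the picture viewer there is one more tool, called in YAML: its name, and indented under it one key for each argument. jog_arm: Moves the arm, as the interface text tells. Its arguments: {"type":"object","properties":{"commands":{"type":"string"},"newtons":{"type":"number"}},"required":["commands"]}

```bash
mkdir -p pics; cat > h.py <<'E'
from rig import ctrl
import numpy as np, cv2
def snap(n,tag):
    c=ctrl.capture(n); cv2.imwrite(f'pics/{tag}.png',c['frame'][:,:,::-1]); np.savez(f'pics/{tag}.npz',**c); return c
def pts(c):
    z=c['z_map']; K=c['K']; v,u=np.mgrid[0:480,0:640]
    P=np.stack([(u-K[0,2])/K[0,0]*z,(v-K[1,2])/K[1,1]*z,z],-1)
    T=np.linalg.inv(c['camera_from_world']); W=P@T[:3,:3].T+T[:3,3]; W[z==0]=np.nan; return W
E
python3 - <<'E'
from h import *
for n in ['scene','top','wrist']:
    c=snap(n,n+'0'); print(n,np.linalg.inv(c['camera_from_world']).round(3).tolist(),c['K'].tolist())
print(ctrl.observe())
E
```

```text
scene [[0.884, -0.332, 0.328, 0.203], [-0.467, -0.609, 0.641, -0.345], [-0.013, -0.721, -0.693, 0.751], [0.0, 0.0, 0.0, 1.0]] [[526.0287798072719, 0.0, 326.4947940058073], [0.0, 526.0287798072719, 233.87178842671935], [0.0, 0.0, 1.0]]
top [[0.009, -0.998, 0.067, 0.435], [-1.0, -0.01, -0.019, 0.293], [0.019, -0.067, -0.998, 1.208], [0.0, 0.0, 0.0, 1.0]] [[613.2512973416367, 0.0, 310.54763497900694], [0.0, 613.2512973416367, 249.2777015691268], [0.0, 0.0, 1.0]]
wrist [[0.228, 0.938, 0.261, 0.069], [0.974, -0.22, -0.063, 0.6], [-0.001, 0.268, -0.963, 0.372], [0.0, 0.0, 0.0, 1.0]] [[392.7538379408533, 0.0, 320.1534058308402], [0.0, 392.7538379408533, 240.5447025968721], [0.0, 0.0, 1.0]]
{'clock': 0.15, 'joint_pos': array([ 1.34203892e+00,  3.14075100e-01, -4.78611257e-02,  1.21019542e+00,
        2.74830104e-06,  1.57080924e+00]), 'qd': array([-6.34850081e-04, -2.30039803e-03,  3.49694794e-03,  4.11931637e-05,
        1.03119183e-03,  6.59348465e-04]), 'effort': array([ 1.33406720e-04, -5.40045476e+01,  3.40058863e+01,  1.33365125e-02,
        2.82290364e-05, -2.82089808e-06]), 'position': array([0.1359488 , 0.58389402, 0.2018206 ]), 'orientation': array([ 0.70243094,  0.08023733,  0.70254063, -0.08117515]), 'contact_force': array([ 0.05658452, -0.08870238,  0.77249674]), 'ft_torque': array([-0.0378851 , -0.00379727,  0.03759338]), 'width': 0.08523229150723535}
```

View pics/top0.png

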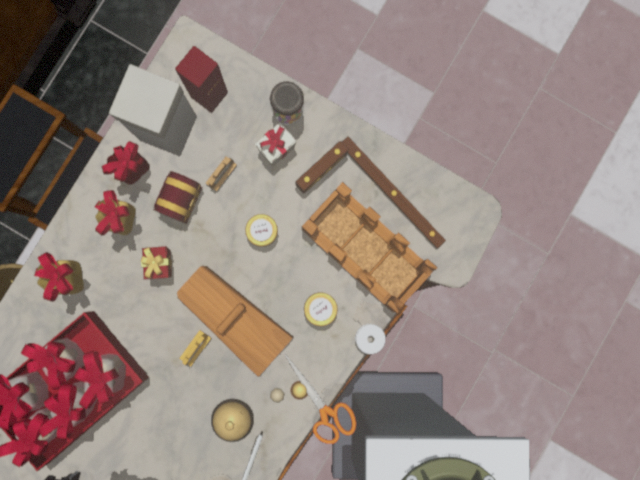

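View pics/scene0.png

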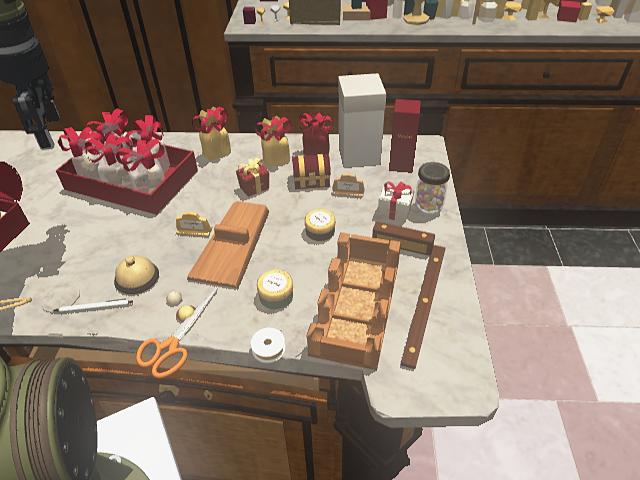

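View pics/wrist0.png

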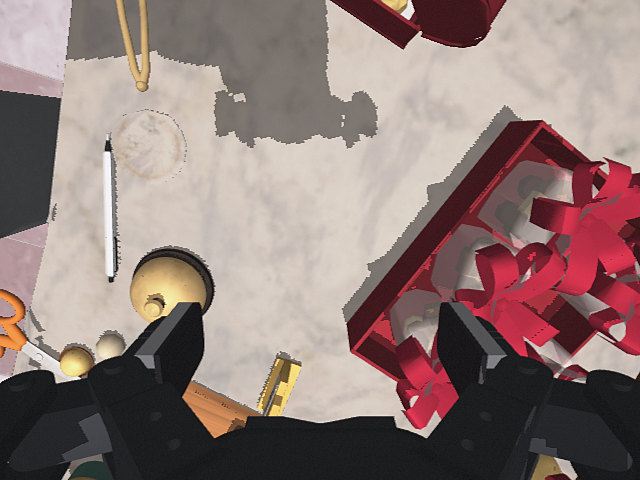

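The top view shows the packing square's corner at about (350,143), the case at (368,250), and two tins at (262,230) and (320,309). The lid is at (235,318) and the spool at (370,340). Next I'll measure them.

```bash
cat >> h.py <<'E'
def rect(W,m):
    p=W[m][:,:2]*1000; r=cv2.minAreaRect(p.astype(np.float32)); return np.array(r[0]).round(1),np.array(r[1]).round(1),r[2], cv2.boxPoints(r).round(1).tolist()
def comp(m,u,v):
    n,l=cv2.connectedComponents(m.astype(np.uint8)); return l==l[v,u]
E
python3 - <<'E'
from h import *
c=dict(np.load('pics/top0.npz')); W=pts(c); z=W[...,2]
hsv=cv2.cvtColor(c['frame'],cv2.COLOR_RGB2HSV)
print('floor z',np.nanmedian(z[200:220,240:250]), z[330,300],z[260,250])
for nm,u,v,lo,hi in [('case',345,195,.03,.07),('lid',220,295,.004,.02),('lidpull',232,317,.03,.05),('tinA',262,230,.025,.05),('tinB',320,309,.025,.05),('rail',395,193,.005,.02),('end',320,168,.03,.05),('spool',378,332,.01,.03),('ballotin',276,141,.05,.1)]:
    m=(z>lo)&(z<hi)
    k=cv2.morphologyEx(m.astype(np.uint8),cv2.MORPH_OPEN,np.ones((2,2)))
    if not m[v,u]: print(nm,'no',z[v,u]);continue
    mm=comp(k,u,v); print(nm,mm.sum(),np.nanmedian(z[mm]).round(4),rect(W,mm))
    print('   hsv',np.median(hsv[mm],0))
for (u,v) in [(345,190),(314,224),(430,268),(398,300),(340,193),(405,302),(415,290)]: print((u,v),W[v,u].round(4))
E
python3 - <<'E'
import cv2
i=cv2.imread('pics/top0.png'); cv2.imwrite('pics/top0z.png',cv2.resize(i[120:390,160:460],None,fx=2.6,fy=2.2*1))
E
```

```text
floor z -0.003282693393485747 -0.008704625459099669 -0.0038572947380199896
case 584 0.0577 (array([591.8, 236.9]), array([ 24. , 125.9]), 48.29331588745117, [[536.7999877929688, 269.79998779296875], [630.9000244140625, 186.0], [646.7999877929688, 203.89999389648438], [552.7999877929688, 287.70001220703125]])
   hsv [ 15. 127. 172.]
lid 5100 0.0092 (array([381.4, 414.4]), array([228.2,  97.7]), 46.02510452270508, [[267.0, 366.20001220703125], [337.29998779296875, 298.3999938964844], [495.79998779296875, 462.5], [425.3999938964844, 530.4000244140625]])
   hsv [ 15. 132. 181.]
lidpull 305 0.0379 (array([377.1, 421.6]), array([14.8, 71.6]), 48.88482666015625, [[345.29998779296875, 439.5], [399.20001220703125, 392.5], [409.0, 403.70001220703125], [355.1000061035156, 450.70001220703125]])
   hsv [ 14. 132. 166.]
tinA 836 0.0346 (array([548.6, 364.7]), array([59.3, 60.4]), 1.0451064109802246, [[518.4000244140625, 394.3999938964844], [519.5, 334.0], [578.7999877929688, 335.1000061035156], [577.7000122070312, 395.5]])
   hsv [ 26.   48.5 205. ]
tinB 904 0.0386 (array([395.4, 247.3]), array([6
[... 679 characters left out ...]
 53.11616134643555, [[212.0, 19.299999237060547], [263.29998779296875, -19.200000762939453], [389.70001220703125, 149.1999969482422], [338.3999938964844, 187.6999969482422]])
   hsv [105.   4. 209.]
ballotin 788 0.0554 (array([718.4, 336.3]), array([50.1, 75.7]), 45.123748779296875, [[673.9000244140625, 345.29998779296875], [727.5, 291.8999938964844], [762.9000244140625, 327.3999938964844], [709.2000122070312, 380.79998779296875]])
   hsv [ 33.   47.5 170.5]
(345, 190) [0.625  0.2067 0.0574]
(314, 224) [0.5604 0.2647 0.0501]
(430, 268) [0.479  0.0442 0.051 ]
(398, 300) [0.4181 0.105  0.0508]
(340, 193) [0.6188 0.2163 0.0597]
(405, 302) [0.4144 0.0916 0.0498]
(415, 290) [0.4372 0.0719 0.0459]
```

View pics/top0z.png

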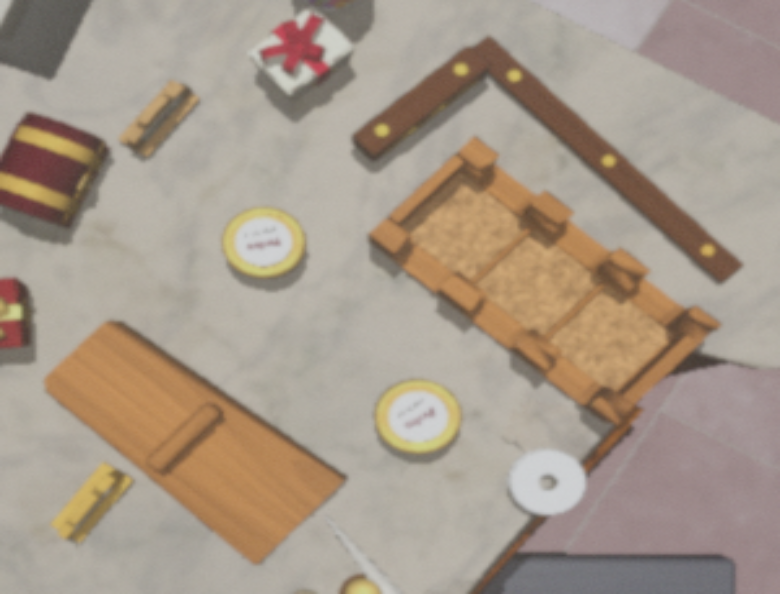

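```bash
cat >> h.py <<'E'
def ray(c,uv,h):
    K=c['K'];T=np.linalg.inv(c['camera_from_world']); uv=np.atleast_2d(uv).astype(float)
    d=np.stack([(uv[:,0]-K[0,2])/K[0,0],(uv[:,1]-K[1,2])/K[1,1],np.ones(len(uv))],-1)@T[:3,:3].T
    s=(h-T[2,3])/d[:,2]; return (T[:3,3]+d*s[:,None])[:,:2]*1000
def mrect(c,m,h):
    cs,_=cv2.findContours(m.astype(np.uint8),cv2.RETR_EXTERNAL,cv2.CHAIN_APPROX_NONE); k=max(cs,key=cv2.contourArea)[:,0]
    r=cv2.minAreaRect(ray(c,k,h).astype(np.float32)); return np.array(r[0]).round(1),np.array(r[1]).round(1),round(r[2],2),cv2.boxPoints(r).round(1).tolist()
E
python3 - <<'E'
from h import *
c=dict(np.load('pics/top0.npz')); W=pts(c); z=W[...,2]
hsv=cv2.cvtColor(c['frame'],cv2.COLOR_RGB2HSV).astype(int)
for u,v in [(395,185),(418,213),(310,180)]: print(hsv[v,u],z[v,u])
u,v=np.meshgrid(np.arange(640),np.arange(480)); reg=(u>290)&(u<450)&(v>130)&(v<250)
dark=(hsv[...,2]<150)&(hsv[...,1]>85)&reg
T={'rail':dark&(z<.02)&(z>.003),'end':dark&(z>.032)&(z<.045)}
for k,m in T.items():
    m=cv2.morphologyEx(m.astype(np.uint8),cv2.MORPH_OPEN,np.ones((3,3)))
    print(k,m.sum(),mrect(c,m,.010 if k=='rail' else .040))
vis=c['frame'][:,:,::-1].copy(); vis[T['rail']]=(255,0,0); vis[T['end']]=(0,255,0)
top=(z>.046)&(z<.07)&(hsv[...,0]<22)&(hsv[...,1]>80)&(u>290)&(u<450)&(v>170)&(v<330); vis[top]=(0,0,255)
cv2.imwrite('pics/m0.png',cv2.resize(vis[120:330,280:460],None,fx=3,fy=2.8))
print('case',mrect(c,cv2.morphologyEx(top.astype(np.uint8),cv2.MORPH_CLOSE,np.ones((25,25))),.058))
E
```

```text
[ 19  30 161] -0.004370903685240846
[ 11 113 120] 0.010957931306408097
[ 14 115 126] 0.041433328458411856
rail 1596 (array([630.5, 110.4]), array([279.7,  21.5]), 43.31, [[521.4000244140625, 22.299999237060547], [536.0999755859375, 6.699999809265137], [739.7000122070312, 198.5], [724.9000244140625, 214.1999969482422]])
end 656 (array([674.3, 250. ]), array([ 24.5, 118.4]), 43.67, [[624.5999755859375, 284.29998779296875], [706.2999877929688, 198.6999969482422], [724.0, 215.60000610351562], [642.2000122070312, 301.20001220703125]])
case (array([594.1, 247.2]), array([ 58.9, 116.1]), 48.13, [[531.2000122070312, 264.0], [617.7000122070312, 186.60000610351562], [656.9000244140625, 230.39999389648438], [570.5, 307.79998779296875]])
```

View pics/m0.png

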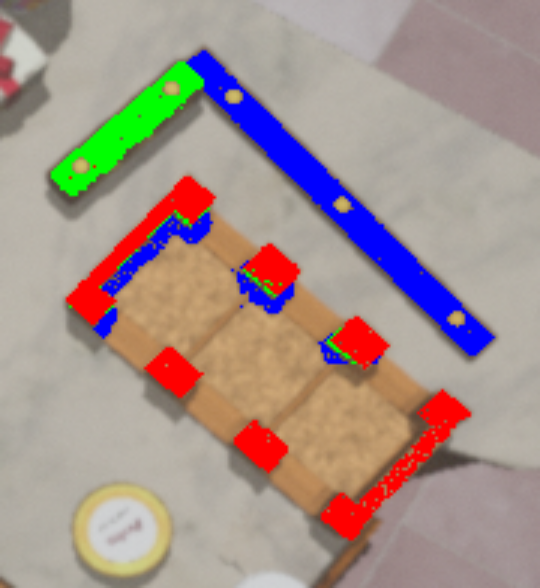

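```bash
cat >> h.py <<'E'
def casefit(c,reg,h=.060):
    W=pts(c); z=W[...,2]; hsv=cv2.cvtColor(c['frame'],cv2.COLOR_RGB2HSV).astype(int)
    top=reg&(z>.053)&(z<.066)&(hsv[...,0]<22)&(hsv[...,1]>80)
    top=cv2.morphologyEx(top.astype(np.uint8),cv2.MORPH_OPEN,np.ones((3,3)))
    v,u=np.nonzero(top); r=cv2.minAreaRect(ray(c,np.c_[u,v],h).astype(np.float32)); return r[0],r[1],r[2],cv2.boxPoints(r).round(1).tolist()
E
python3 - <<'E'
from h import *
c=dict(np.load('pics/top0.npz'))
u,v=np.meshgrid(np.arange(640),np.arange(480)); reg=(u>290)&(u<445)&(v>180)&(v<330)
print(casefit(c,reg))
hsv=cv2.cvtColor(c['frame'],cv2.COLOR_RGB2HSV).astype(int)
W=pts(c);z=W[...,2]
for nm,(u0,v0),h in [('A',(262,230),.036),('B',(320,309),.040)]:
    m=(np.abs(u-u0)<25)&(np.abs(v-v0)<25)&(z>h-.008)&(z<h+.008)
    cs,_=cv2.findContours(m.astype(np.uint8),0,1); k=max(cs,key=cv2.contourArea)[:,0]
    print(nm,cv2.minEnclosingCircle(ray(c,k,h).astype(np.float32)), np.nanmedian(z[m]))
m=(u>150)&(u<300)&(v>250)&(v<390)&(z>.003)&(z<.045)&(hsv[...,0]<20)&(hsv[...,1]>90)
m=cv2.morphologyEx(m.astype(np.uint8),cv2.MORPH_OPEN,np.ones((3,3)))
cs,_=cv2.findContours(m,0,1); k=max(cs,key=cv2.contourArea)
print('lid poly',[(p.tolist(),ray(c,p,.010)[0].round(1).tolist()) for p in cv2.approxPolyDP(k,5,True)[:,0]])
m=(u>200)&(u<260)&(v>280)&(v<350)&(z>.032)&(z<.05)
print('pull',mrect(c,m,.040))
E
```

```text
((517.2440185546875, 161.2564697265625), (240.86105346679688, 115.69216918945312), 48.260284423828125, [[393.8999938964844, 109.9000015258789], [480.20001220703125, 32.900001525878906], [640.5999755859375, 212.60000610351562], [554.2999877929688, 289.6000061035156]])
A ((549.30908203125, 366.0612487792969), 31.15916633605957) 0.034661261694026946
B ((399.6208801269531, 250.9794921875), 32.129737854003906) 0.03882711790933713
lid poly [([200, 267], [478.1, 485.1]), ([178, 297], [419.5, 526.4]), ([259, 375], [270.9, 367.3]), ([291, 336], [346.1, 306.4])]
pull (array([380.3, 421.7]), array([15.8, 68. ]), 49.5, [[349.29998779296875, 437.70001220703125], [401.0, 393.5], [411.29998779296875, 405.6000061035156], [359.6000061035156, 449.79998779296875]])
```

```bash
cat >> h.py <<'E'
from scipy.spatial.transform import Rotation as R
C=np.array([706.3,197.6]); YAW=43.4
def sq2w(x,y):
    a=np.deg2rad(YAW); return C+np.array([x*np.cos(a)-y*np.sin(a),x*np.sin(a)+y*np.cos(a)])
def w2sq(p):
    a=np.deg2rad(YAW); d=np.asarray(p)[:2]-C; return np.array([d@[np.cos(a),np.sin(a)],d@[-np.sin(a),np.cos(a)]])
def state():
    s=ctrl.observe(); q=s['orientation']; M=R.from_quat([q[1],q[2],q[3],q[0]]).as_matrix(); p=s['position']*1000
    phi=np.rad2deg(np.arctan2(M[1,1],M[0,1])); 
    print('t',round(s['clock'],2),'p',p.round(1),'sq',w2sq(p).round(1),'phi',phi.round(2),'tilt',np.rad2deg(np.arccos(-M[2,0])).round(2),'w',round(s['width']*1000,1),'F',s['contact_force'].round(1),'j6',s['joint_pos'][5].round(2))
    return s,p,phi,M
def goto(x,y,z,phi):   # world mm; prints tool-frame shift (in present axes and in axes after turning) and the turn
    s,p,ph,M=state(); d=np.array([x,y,z])-p; t=(ph-phi+180)%360-180
    M2=np.array([[0,0,-1],[np.cos(np.deg2rad(phi)),np.sin(np.deg2rad(phi)),0],[np.sin(np.deg2rad(phi)),-np.cos(np.deg2rad(phi)),0]])
    print('world d',d.round(1),'now-axes',(M.T@d).round(1),'after-turn axes',(M2@d).round(1),'turn x units',round(t/5,2))
def gosq(x,y,z,phi=YAW): 
    w=sq2w(x,y); goto(w[0],w[1],z,phi)
E
python3 -c "
from h import *
gosq(-162,188,120)"
```

```text
t 0.15 p [135.9 583.9 201.8] sq [-149.   672.6] phi 76.89 tilt 0.08 w 85.2 F [ 0.1 -0.1  0.8] j6 1.57
world d [ 323.5 -361.   -81.8] now-axes [  82.2 -278.1  396.9] after-turn axes [ 81.8 -13.  484.6] turn x units 6.7
```

jog_arm:
  commands: "0 0 0 1 0 0 66; 0 0 0 1 0 0 66; 0 0 0 1 0 0 66; 0 0 0 1 0 0 66; 0 0 0 1 0 0 66; 0 0 0 1 0 0 66; 0 0 0 0.7 0 0 66; 0 0 40 0 0 0 66; 0 0 40 0 0 0 66; 0 0 40 0 0 0 66; 0 0 40 0 0 0 66; 0 0 40 0 0 0 66; 0 0 40 0 0 0 66; 0 0 40 0 0 0 66; 0 0 40 0 0 0 66; 0 0 40 0 0 0 66; 0 0 40 0 0 0 66; 0 0 40 0 0 0 66; 0 -13 44 0 0 0 66; 0 0 0 0 0 0 66"

```text
clock: 2.65
position: [0.46, 0.2214, 0.2022]
orientation: [0.649, 0.281, 0.649, -0.281]
contact_force: [-0.1, 0.7, 0.2]
width: 0.0661
```

```bash
python3 -c "
from h import *
gosq(-162,188,10)
snap('wrist','w1')"
```

```text
t 2.65 p [460.  221.4 202.2] sq [-162.6  186.5] phi 43.15 tilt 0.05 w 66.1 F [-0.1  0.7  0.2] j6 1.27
world d [  -0.6    1.5 -192.2] now-axes [192.2   0.8  -1.6] after-turn axes [192.2   0.6  -1.5] turn x units -0.05
```

View pics/w1.png

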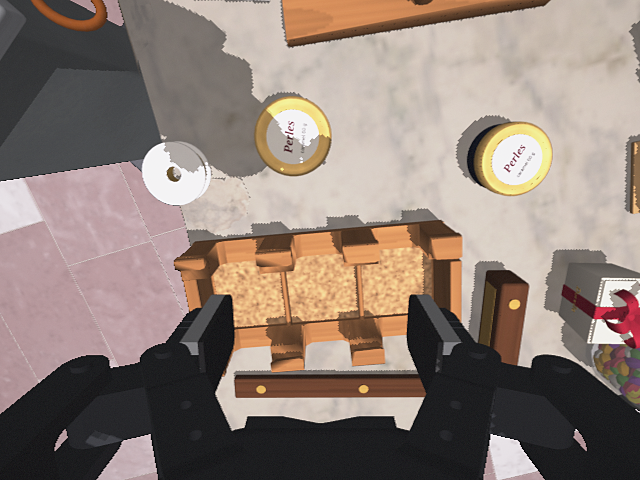

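The wrist view shows the case lying between the open fingers (rows 230-380) with the rail behind it, and the path down is free. Lowering, then pushing towards the rail.

jog_arm:
  commands: "30 0 0 0 0 0 66; 30 0 -1.5 0 0 0 66; 30 0 0 0 0 0 66; 30 0 0 0 0 0 66; 30 0 0 0 0 0 66; 20 0 0 0 0 0 66; 20 0 0 0 0 0 66; 0 0 0 0 0 0 66"

```text
clock: 3.7
position: [0.456, 0.2251, 0.0111]
orientation: [0.649, 0.278, 0.651, -0.28]
contact_force: [1.1, 0.4, -0.8]
width: 0.0656
```

```bash
python3 -c "
from h import *
gosq(-162,130,12,43.4)"
```

```text
t 3.7 p [456.  225.1  11.1] sq [-163.  192.] phi 43.48 tilt 0.2 w 65.6 F [ 1.1  0.4 -0.8] j6 1.27
world d [ 43.3 -44.3   0.9] now-axes [-0.9  0.9 62. ] after-turn axes [-0.9  1.  62. ] turn x units 0.02
```

jog_arm:
  commands: "0 0 6 0 0 0 66; 0 0 5 0 0 0 66; 0 0 5 0 0 0 66; 0 0 5 0 0 0 66; 0 0 5 0 0 0 66; 0 0 5 0 0 0 66; 0 0 5 0 0 0 66; 0 0 5 0 0 0 66; 0 0 0 0 0 0 66"

```text
clock: 4.82
position: [0.4868, 0.1963, 0.0133]
orientation: [0.649, 0.281, 0.65, -0.278]
contact_force: [-1.8, 4.8, 1.4]
width: 0.0662
```

```bash
python3 -c "
from h import *
gosq(-162,130,12,43.4)
snap('top','t2')"
```

```text
t 4.83 p [486.8 196.3  13.3] sq [-160.4  149.9] phi 43.41 tilt 0.2 w 66.2 F [-1.8  4.8  1.4] j6 1.19
world d [ 12.5 -15.5  -1.3] now-axes [ 1.2 -1.6 19.9] after-turn axes [ 1.3 -1.6 19.9] turn x units 0.0
```

View pics/t2.png

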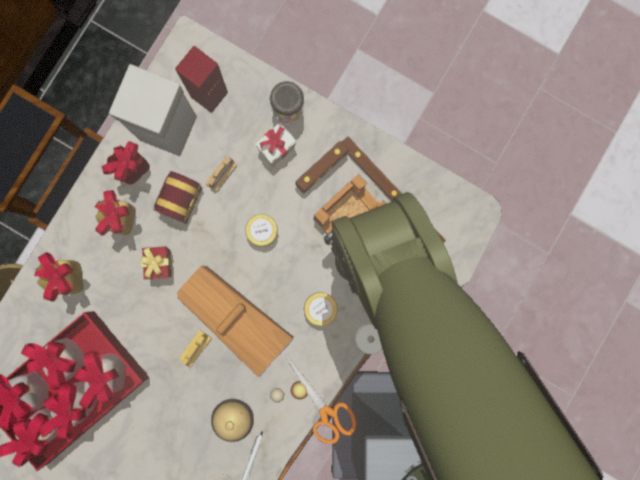

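The case is moving with the fingers, and its top-left end is now at about (350,195). I'll carry on to the rail.

jog_arm:
  commands: "0 -1 5 0 0 0 66; 0 0 5 0 0 0 66; 0 0 4 0 0 0 66; 0 0 2 0 0 0 66; 0 0 2 0 0 0 66; 0 0 0 0 0 0 66"

```text
clock: 5.62
position: [0.4971, 0.1828, 0.0132]
orientation: [0.648, 0.281, 0.651, -0.279]
contact_force: [-4.5, 5.7, 5.8]
width: 0.0661
```

```bash
python3 -c "
from h import *
gosq(-162,127,12,43.4)"
```

```text
t 5.62 p [497.1 182.8  13.2] sq [-162.2  133. ] phi 43.42 tilt 0.24 w 66.1 F [-4.5  5.7  5.8] j6 1.16
world d [ 4.2 -4.2 -1.2] now-axes [1.1 0.2 6. ] after-turn axes [1.2 0.2 6. ] turn x units 0.0
```

jog_arm:
  commands: "0 0 2 0 0 0 66; 0 0 2 0 0 0 66; 0 0 1 0 0 0 66; 0 0 0 0 0 0 66"

```text
clock: 6.12
position: [0.5003, 0.1793, 0.0131]
orientation: [0.648, 0.281, 0.651, -0.279]
contact_force: [-6.5, 7.0, 6.8]
width: 0.0658
```

```bash
python3 -c "
from h import *
gosq(-162,127,12,43.4)"
```

```text
t 6.12 p [500.3 179.3  13.1] sq [-162.3  128.2] phi 43.42 tilt 0.26 w 65.8 F [-6.5  7.   6.8] j6 1.15
world d [ 1.1 -0.7 -1.1] now-axes [1.1 0.3 1.2] after-turn axes [1.1 0.3 1.2] turn x units 0.0
```

jog_arm:
  commands: "0 0 2 0 0 0 66; 0 0 2 0 0 0 66; 0 0 0 0 0 0 66"

```text
clock: 6.5
position: [0.5011, 0.1784, 0.0131]
orientation: [0.647, 0.281, 0.653, -0.277]
contact_force: [-11.1, 13.0, 10.3]
width: 0.0663
```

```bash
python3 -c "
from h import *
gosq(-162,127,12,43.4)"
```

```text
t 6.5 p [501.1 178.4  13.1] sq [-162.3  127. ] phi 43.48 tilt 0.58 w 66.3 F [-11.1  13.   10.3] j6 1.15
world d [ 0.2  0.2 -1.1] now-axes [1.1 0.3 0. ] after-turn axes [1.1 0.3 0. ] turn x units 0.02
```

jog_arm:
  commands: "0 0 -6 0 0 0 66; 0 0 -8 0 0 0 66; -30 0 0 0 0 0 66; -30 0 0 0 0 0 66; -30 0 0 0 0 0 66; -30 0 0 0 0 0 66; -30 0 0 0 0 0 66; 0 0 0 0 0 0 66"

```text
clock: 7.5
position: [0.4963, 0.1853, 0.1649]
orientation: [0.651, 0.281, 0.648, -0.279]
contact_force: [0.6, 0.8, -0.9]
width: 0.0661
```

```bash
python3 -c "
from h import *
gosq(-312,58,160,133.4)
c=snap('top','t3')
"
```

```text
t 7.5 p [496.3 185.3 164.9] sq [-161.   135.3] phi 43.37 tilt 0.27 w 66.1 F [ 0.6  0.8 -0.9] j6 1.17
world d [ -56.6 -159.9   -4.9] now-axes [   4.5 -151.    77.4] after-turn axes [   4.9  -77.3 -151. ] turn x units -18.01
```

jog_arm:
  commands: "0 0 0 -1 0 0 66; 0 0 0 -1 0 0 66; 0 0 0 -1 0 0 66; 0 0 0 -1 0 0 66; 0 0 0 -1 0 0 66; 0 0 0 -1 0 0 66; 0 0 0 -1 0 0 66; 0 0 0 -1 0 0 66; 0 0 0 -1 0 0 66; 0 0 0 -1 0 0 66; 0 0 0 -1 0 0 66; 0 0 0 -1 0 0 66; 0 0 0 -1 0 0 66; 0 0 0 -1 0 0 66; 0 0 0 -1 0 0 66; 0 0 0 -1 0 0 66; 0 0 0 -1 0 0 66; 0 0 0 -1 0 0 66; 0 0 0 0 0 0 66"

```text
clock: 9.93
position: [0.4937, 0.1844, 0.1612]
orientation: [0.656, -0.261, 0.658, 0.261]
contact_force: [0.1, -0.1, -0.5]
width: 0.0658
```

jog_arm:
  commands: "0 -20 -40 0 0 0 66; 0 -20 -40 0 0 0 66; 0 -20 -40 0 0 0 66; 0 -17 -31 0 0 0 66; 0 0 0 0 0 0 66; 0 0 0 0 0 0 66"

```text
clock: 10.68
position: [0.4377, 0.0254, 0.1622]
orientation: [0.657, -0.261, 0.657, 0.261]
contact_force: [0.8, -0.3, 0.6]
width: 0.066
```

```bash
python3 -c "
from h import *
gosq(-312,58,12,133.4)
c=snap('wrist','w4')
"
```

```text
t 10.68 p [437.7  25.4 162.2] sq [-313.4   59.4] phi 133.32 tilt 0.02 w 66.0 F [ 0.8 -0.3  0.6] j6 -0.7
world d [ 2.000e+00 -1.000e-01 -1.502e+02] now-axes [150.2  -1.5   1.4] after-turn axes [150.2  -1.4   1.4] turn x units -0.02
```

View pics/w4.png

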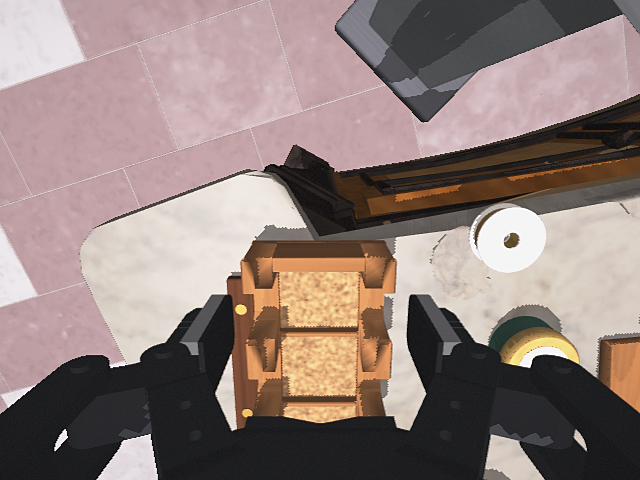

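```bash
python3 -c "
from h import *
c=dict(np.load('pics/w4.npz')); W=pts(c)
for u,v in [(320,252),(320,262),(262,258),(384,252),(300,246),(510,240),(350,220)]: print((u,v),W[v,u].round(3),w2sq(W[v,u]*1000).round(1))
"
```

```text
(320, 252) [0.455 0.042 0.035] [-289.3   59.6]
(320, 262) [0.458 0.045 0.048] [-285.1   59.6]
(262, 258) [0.485 0.01  0.05 ] [-289.1   15.7]
(384, 252) [0.42  0.079 0.035] [-289.1  110.3]
(300, 246) [0.467 0.03  0.018] [-289.    42.9]
(510, 240) [0.341 0.161 0.005] [-290.1  224.3]
(350, 220) [ 0.443  0.084 -0.169] [-269.4   98.8]
```

The open end faces the camera at row 240-260, with its face at x_sq about -289. The fingers go down just behind it.

jog_arm:
  commands: "30 -1.5 -2 0 0 0 66; 30 0 0 0 0 0 66; 30 0 0 0 0 0 66; 30 0 0 0 0 0 66; 27 0 0 0 0 0 66; 0 0 0 0 0 0 66; 0 0 6 0 0 0 66; 0 0 6 0 0 0 66; 0 0 5 0 0 0 66; 0 0 5 0 0 0 66; 0 0 5 0 0 0 66; 0 0 5 0 0 0 66; 0 0 5 0 0 0 66; 0 0 5 0 0 0 66; 0 0 0 0 0 0 66"

```text
clock: 12.6
position: [0.4681, 0.0518, 0.0155]
orientation: [0.657, -0.262, 0.657, 0.261]
contact_force: [-0.4, 0.4, 0.0]
width: 0.0657
```

```bash
python3 -c "
from h import *
gosq(-253,58,12,133.4)
"
```

```text
t 12.6 p [468.1  51.8  15.5] sq [-273.3   57.7] phi 133.41 tilt 0.01 w 65.7 F [-0.4  0.4  0. ] j6 -0.65
world d [14.5 14.1 -3.5] now-axes [ 3.5  0.3 20.3] after-turn axes [ 3.5  0.3 20.3] turn x units 0.0
```

```bash
python3 -c "
from h import *
snap('scene','s5');snap('wrist','w5')
"
```

```text
(no output)
```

View pics/s5.png

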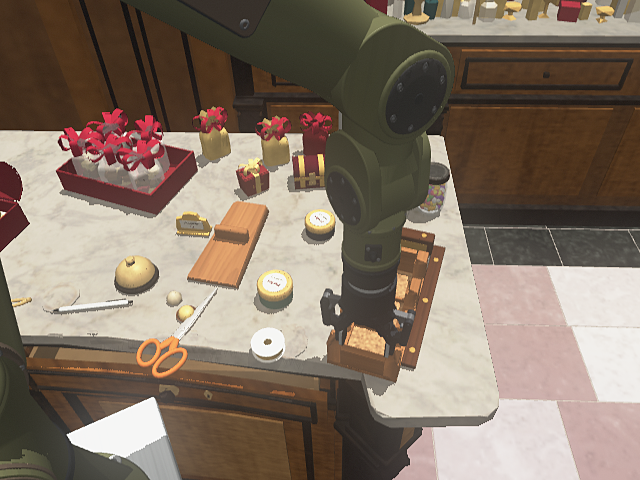

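View pics/w5.png

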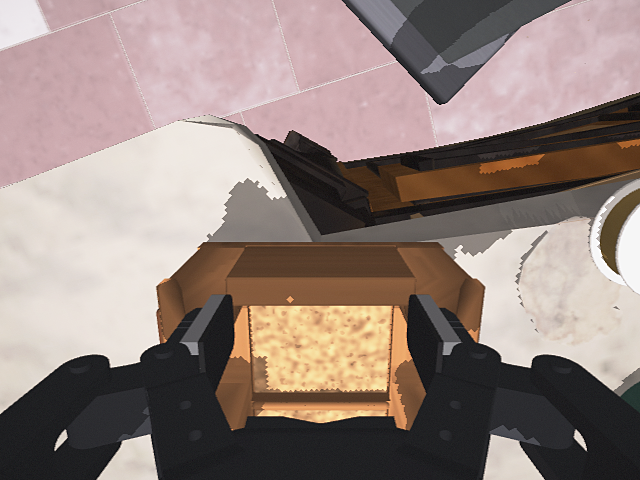

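```bash
python3 -c "
from h import *
c=dict(np.load('pics/w5.npz')); W=pts(c)
for v in range(236,330,6): print(v,W[v,320].round(3),w2sq(W[v,320]*1000).round(1))
for n in ['t3','w4']:
  c=dict(np.load('pics/%s.npz'%n)); print(n,np.linalg.inv(c['camera_from_world']).round(3).tolist())
c=dict(np.load('pics/w5.npz'));print(np.linalg.inv(c['camera_from_world']).round(3).tolist())
c=dict(np.load('pics/t3.npz')); u,v=np.meshgrid(np.arange(640),np.arange(480)); print(casefit(c,(u>290)&(u<450)&(v>160)&(v<330)))
"
```

```text
236 [ 0.46   0.044 -0.03 ] [-284.3   58.1]
242 [ 0.456  0.041 -0.   ] [-289.1   58.1]
248 [0.456 0.041 0.01 ] [-289.2   58.1]
254 [0.456 0.041 0.02 ] [-289.3   58.1]
260 [0.456 0.041 0.028] [-289.3   58.1]
266 [0.456 0.041 0.036] [-289.2   58.1]
272 [0.457 0.041 0.041] [-288.7   58.1]
278 [0.457 0.041 0.048] [-288.8   58.1]
284 [0.458 0.043 0.049] [-286.6   58.1]
290 [0.46  0.045 0.048] [-284.    58.1]
296 [0.462 0.046 0.048] [-281.3   58.1]
302 [0.464 0.048 0.047] [-278.5   58.1]
308 [0.48  0.064 0.006] [-256.4   58. ]
314 [0.482 0.066 0.006] [-253.3   58. ]
320 [0.485 0.068 0.005] [-249.6   58. ]
326 [0.488 0.071 0.005] [-246.2   58. ]
t3 [[0.009, -0.998, 0.067, 0.435], [-1.0, -0.01, -0.019, 0.293], [0.019, -0.067, -0.998, 1.208], [0.0, 0.0, 0.0, 1.0]]
w4 [[-0.685, 0.702, 0.195, 0.388], [0.729, 0.66, 0.184, -0.021], [0.001, 0.269, -0.963, 0.333], [0.0, 0.0, 0.0, 1.0]]
[[-0.686, 0.701, 0.195, 0.418], [0.728, 0.661, 0.184, 0.005], [0.0, 0.268, -0.963, 0.186], [0.0, 0.0, 0.0, 1.0]]
((622.0783081054688, 198.40643310546875), (24.452821731567383, 116.03568267822266), 43.94020462036133, [[573.0, 231.6999969482422], [653.5, 148.10000610351562], [671.0999755859375, 165.10000610351562], [590.5999755859375, 248.6999969482422]])
```

View pics/t3.png

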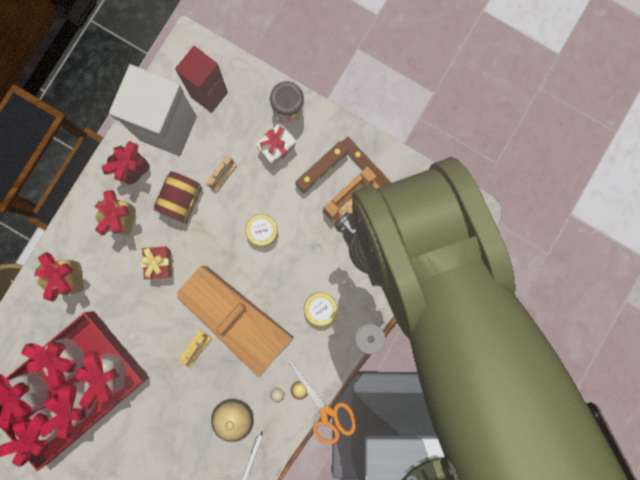

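```bash
python3 -c "
from h import *
c=dict(np.load('pics/w5.npz')); W=pts(c)
for u,v in [(225,298),(215,310),(200,340),(225,340),(415,298),(430,310),(445,345),(415,340),(170,380),(470,380)]: print((u,v),W[v,u].round(3),w2sq(W[v,u]*1000).round(1))
s,p,_,M=state(); q=c['camera_from_world']@np.r_[p/1000,1]; k=c['K']@q[:3]; print(k/k[2])
print(s['joint_pos'])
"
python3 -c "
import cv2
i=cv2.imread('pics/s5.png'); cv2.imwrite('pics/s5z.png',cv2.resize(i[220:390,290:460],None,fx=3.5,fy=3.5,interpolation=2))"
```

```text
(225, 298) [0.483 0.02  0.057] [-284.7   24.4]
(215, 310) [0.483 0.019 0.067] [-284.7   23.3]
(200, 340) [0.483 0.019 0.086] [-284.9   24.2]
(225, 340) [0.491 0.029 0.065] [-272.4   25.3]
(415, 298) [0.436 0.069 0.058] [-284.8   91.7]
(430, 310) [0.435 0.071 0.066] [-284.4   94.7]
(445, 345) [0.436 0.07  0.088] [-283.9   93.2]
(415, 340) [0.446 0.077 0.064] [-271.7   91.1]
(170, 380) [0.483 0.018 0.106] [-285.7   23. ]
(470, 380) [0.435 0.069 0.106] [-285.6   93.2]
t 12.7 p [467.6  51.6  15.4] sq [-273.8   57.9] phi 133.4 tilt 0.02 w 65.7 F [ 0.3  0.1 -0.6] j6 -0.65
[319.62297888 282.91855513   1.        ]
[ 1.09887845e-01  2.39137493e-01 -6.14061146e-01  7.17897027e-01
 -8.19432399e-05 -6.47510834e-01]
```

View pics/s5z.png

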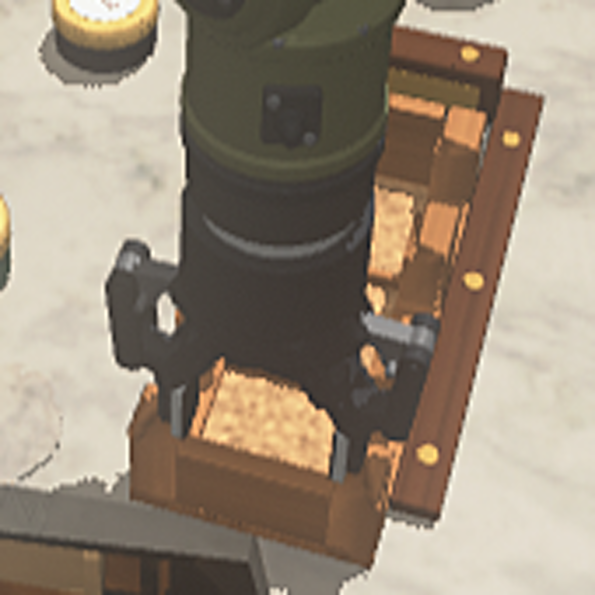

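```bash
python3 -c "
from h import *
for n in ['wrist0','w1','w4','w5']:
  c=dict(np.load('pics/%s.npz'%n)); z=c['z_map']; print(n,z[298:304:2,225],z[310,215],z[310,203],z[340,200],z[298,415])
  T=c['camera_from_world']; 
"
```

```text
wrist0 [0.40698305 0.4092676  0.40910214] 0.40914634 0.3996725 0.13905227 0.37651253
w1 [0.13873793 0.13811043 0.13479844] 0.12937199 0.13136585 0.11108887 0.13958411
w4 [0.14034565 0.1362209  0.13481471] 0.13016847 0.12974726 0.10967636 0.13842998
w5 [0.13938516 0.13689804 0.13491455] 0.13019428 0.1293957 0.111102045 0.13896649
```

jog_arm:
  commands: "-30 0 0 0 0 0 0; -30 0 -10 0 0 0 0; 0 0 -15 0 0 0 0; 0 0 -15 0 0 0 0; 0 0 -5 0 0 0 0; 0 0 0 0 0 0 0; 0 0 0 0 0 0 0; 0 0 0 0 0 0 0"

```text
clock: 13.7
position: [0.4353, 0.0209, 0.0754]
orientation: [0.657, -0.261, 0.657, 0.262]
contact_force: [-0.4, 0.2, -0.4]
width: -0.0002
```

```bash
python3 -c "
from h import *
snap('wrist','w6'); snap('scene','s6')
state()
c=dict(np.load('pics/w6.npz')); z=c['z_map']; print(z[200:340:5,312].round(3),z[200:340:5,328].round(3))"
```

```text
t 13.8 p [435.2  20.9  75.4] sq [-318.4   57.8] phi 133.41 tilt 0.0 w 0.1 F [-0.3 -0.6  0.3] j6 -0.71
[0.45  0.449 0.434 0.409 0.384 0.365 0.314 0.297 0.296 0.295 0.297 0.298
 0.287 0.281 0.276 0.267 0.267 0.258 0.146 0.14  0.138 0.134 0.131 0.126
 0.124 0.12  0.117 0.116] [0.561 0.476 0.453 0.452 0.431 0.407 0.383 0.362 0.304 0.298 0.298 0.298
 0.299 0.299 0.302 0.29  0.282 0.259 0.146 0.142 0.137 0.133 0.13  0.126
 0.124 0.119 0.116 0.117]
```

View pics/w6.png

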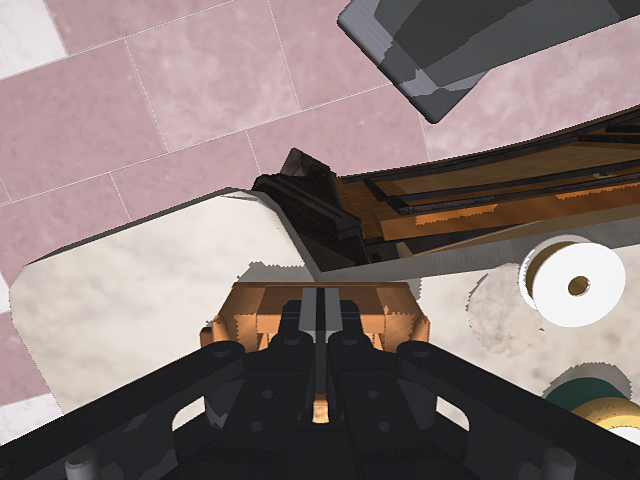

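```bash
python3 -c "
from h import *
c=dict(np.load('pics/s6.npz')); W=pts(c)
s,p,_,M=state()
for h in [0,20,33,45]:
  q=c['camera_from_world']@np.r_[p[:2]/1000,(p[2]+h)/1000,1]; k=c['K']@q[:3]; print(h,(k/k[2]).round(1),q[2])
i=c['frame'][:,:,::-1]; cv2.imwrite('pics/s6z.png',cv2.resize(i[250:390,270:410],None,fx=4,fy=4,interpolation=0))
"
```

```text
t 13.8 p [435.2  20.9  75.4] sq [-318.4   57.8] phi 133.41 tilt 0.0 w 0.1 F [-0.3 -0.6  0.3] j6 -0.71
0 [355.5 360.4   1. ] 0.7790907397904318
20 [355.9 352.8   1. ] 0.7652242987699065
33 [356.1 347.7   1. ] 0.7562111121065651
45 [356.3 342.9   1. ] 0.74789124749425
```

View pics/s6z.png

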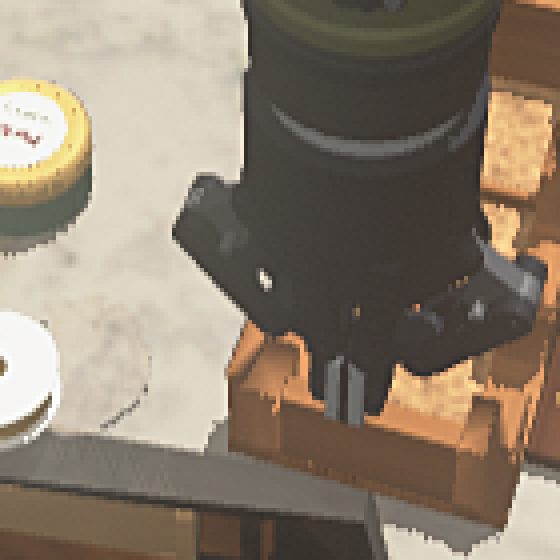

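```bash
python3 -c "
from h import *
s,p,_,M=state()
c=dict(np.load('pics/w6.npz')); W=pts(c)
for u,v in [(320,290),(310,300),(310,330),(300,380),(300,400),(340,440),(340,470),(300,470),(250,420),(200,420),(100,450),(240,350),(285,345)]: print((u,v),(M.T@(W[v,u]*1000-p)).round(0))
c=dict(np.load('pics/w5.npz')); W=pts(c); p=np.array([467.6,51.6,15.4]); print('open66')
for u,v in [(320,430),(260,440),(380,440),(320,470),(225,298),(215,300),(100,380),(160,350),(225,345),(228,360)]: print((u,v),(M.T@(W[v,u]*1000-p)).round(0))
"
```

```text
t 13.8 p [435.2  20.9  75.4] sq [-318.4   57.8] phi 133.41 tilt 0.0 w 0.1 F [-0.3 -0.6  0.3] j6 -0.71
(320, 290) [-35.   0. -11.]
(310, 300) [-44.  -3. -12.]
(310, 330) [-65.  -3. -11.]
(300, 380) [-98.  -4. -17.]
(300, 400) [-99.  -4. -13.]
(340, 440) [-109.    4.  -12.]
(340, 470) [-116.    4.  -12.]
(300, 470) [-115.   -3.  -11.]
(250, 420) [-110.  -13.  -17.]
(200, 420) [-82. -32.   7.]
(100, 450) [-108.  -42.   -9.]
(240, 350) [-78. -21. -12.]
(285, 345) [-76.  -9. -13.]
open66
(320, 430) [-105.    0.  -11.]
(260, 440) [-108.  -11.  -11.]
(380, 440) [-108.   12.  -11.]
(320, 470) [-115.    0.  -11.]
(225, 298) [-42. -34. -11.]
(215, 300) [-43. -37. -11.]
(100, 380) [-89. -53. -10.]
(160, 350) [-80. -41. -14.]
(225, 345) [-50. -33.   3.]
(228, 360) [-47. -33.  10.]
```

The wrist depth and the scene view agree with each other. The real fingertips sit about 33 mm (shut) to 41 mm (66 open) behind the reported TCP, so the fingers passed over the 49 mm end wall. I'll allow for this from here on.

jog_arm:
  commands: "0 0 0 0 0 0 66; 0 0 0 0 0 0 66; 20 0 0 0 0 0 66; 20 0 0 0 0 0 66; 20 0 0 0 0 0 66; 15 0 0 0 0 0 66; 12 0 0 0 0 0 66; 0 0 0 0 0 0 66; 0 0 6 0 0 0 66; 0 0 6 0 0 0 66; 0 0 5 0 0 0 66; 0 0 5 0 0 0 66; 0 0 0 0 0 0 66"

```text
clock: 15.42
position: [0.4499, 0.0348, -0.0116]
orientation: [0.656, -0.262, 0.658, 0.261]
contact_force: [-4.1, -5.1, 4.3]
width: 0.0662
```

```bash
python3 -c "
from h import *
gosq(-253,58,-12,133.4)
"
```

```text
t 15.43 p [449.9  34.8 -11.6] sq [-298.2   57.9] phi 133.37 tilt 0.21 w 66.2 F [-4.1 -5.1  4.3] j6 -0.68
world d [32.8 31.1 -0.4] now-axes [ 0.2  0.1 45.2] after-turn axes [ 0.4  0.1 45.2] turn x units -0.01
```

jog_arm:
  commands: "0 0 4 0 0 0 66; 0 0 4 0 0 0 66; 0 0 4 0 0 0 66; 0 0 4 0 0 0 66; 0 0 4 0 0 0 66; 0 0 4 0 0 0 66; 0 0 4 0 0 0 66; 0 0 4 0 0 0 66; 0 0 4 0 0 0 66; 0 0 0 0 0 0 66"

```text
clock: 16.68
position: [0.4753, 0.0594, -0.0118]
orientation: [0.656, -0.262, 0.659, 0.261]
contact_force: [-4.0, -5.4, 4.3]
width: 0.0657
```

```bash
python3 -c "
from h import *
gosq(-253,58,-12,133.4)
"
```

```text
t 16.68 p [475.3  59.4 -11.8] sq [-262.8   58.3] phi 133.37 tilt 0.25 w 65.7 F [-4.  -5.4  4.3] j6 -0.63
world d [ 7.4  6.5 -0.2] now-axes [ 0.2 -0.3  9.8] after-turn axes [ 0.2 -0.3  9.8] turn x units -0.01
```

jog_arm:
  commands: "0 0 3 0 0 0 66; 0 0 2 0 0 0 66; 0 0 2 0 0 0 66; 0 0 0 0 0 0 66"

```text
clock: 17.18
position: [0.48, 0.0639, -0.0119]
orientation: [0.655, -0.262, 0.659, 0.261]
contact_force: [-4.6, -5.9, 5.9]
width: 0.0659
```

```bash
python3 -c "
from h import *
gosq(-253,58,-12,133.4)
"
```

```text
t 17.18 p [480.   63.9 -11.9] sq [-256.3   58.3] phi 133.36 tilt 0.29 w 65.9 F [-4.6 -5.9  5.9] j6 -0.62
world d [ 2.6  2.1 -0.1] now-axes [ 0.1 -0.3  3.3] after-turn axes [ 0.1 -0.3  3.3] turn x units -0.01
```

jog_arm:
  commands: "0 0 2 0 0 0 66; 0 0 2 0 0 0 66; 0 0 1 0 0 0 66; 0 0 0 0 0 0 66"

```text
clock: 17.68
position: [0.4834, 0.0672, -0.0119]
orientation: [0.655, -0.262, 0.659, 0.261]
contact_force: [-5.0, -6.4, 5.3]
width: 0.0662
```

```bash
python3 -c "
from h import *
gosq(-253,58,-12,133.4)
"
```

```text
t 17.68 p [483.4  67.2 -11.9] sq [-251.5   58.3] phi 133.36 tilt 0.31 w 66.2 F [-5.  -6.4  5.3] j6 -0.62
world d [-0.8 -1.3 -0.1] now-axes [ 0.1 -0.3 -1.5] after-turn axes [ 0.1 -0.3 -1.5] turn x units -0.01
```

jog_arm:
  commands: "0 0 2 0 0 0 66; 0 0 2 0 0 0 66; 0 0 0 0 0 0 66"

```text
clock: 18.05
position: [0.4836, 0.0675, -0.0123]
orientation: [0.653, -0.263, 0.661, 0.259]
contact_force: [-12.9, -13.6, 11.8]
width: 0.0662
```

```bash
python3 -c "
from h import *
gosq(-253,58,-12,133.4)
"
```

```text
t 18.05 p [483.6  67.5 -12.3] sq [-251.2   58.5] phi 133.32 tilt 0.67 w 66.2 F [-12.9 -13.6  11.8] j6 -0.61
world d [-1.  -1.6  0.3] now-axes [-0.3 -0.5 -1.8] after-turn axes [-0.3 -0.5 -1.8] turn x units -0.02
```

jog_arm:
  commands: "0 0 -6 0 0 0 66; 0 0 -10 0 0 0 66; -40 0 0 0 0 0 66; -40 0 0 0 0 0 66; -40 0 0 0 0 0 66; -40 0 0 0 0 0 66; 0 -50 -50 0 0 0 85; 0 -50 -50 0 0 0 85; 0 -50 0 0 0 0 85; 0 0 0 0 0 0 85"

```text
clock: 19.3
position: [0.51, -0.1033, 0.1486]
orientation: [0.658, -0.261, 0.657, 0.26]
contact_force: [-0.8, 0.7, 0.9]
width: 0.0848
```

```bash
python3 -c "
from h import *
state(); snap('top','t7'); snap('scene','s7'); snap('wrist','w7')"
```

```text
t 19.3 p [ 510.  -103.3  148.6] sq [-349.4  -83.7] phi 133.18 tilt 0.13 w 84.8 F [-0.8  0.7  0.9] j6 -0.95
```

View pics/t7.png

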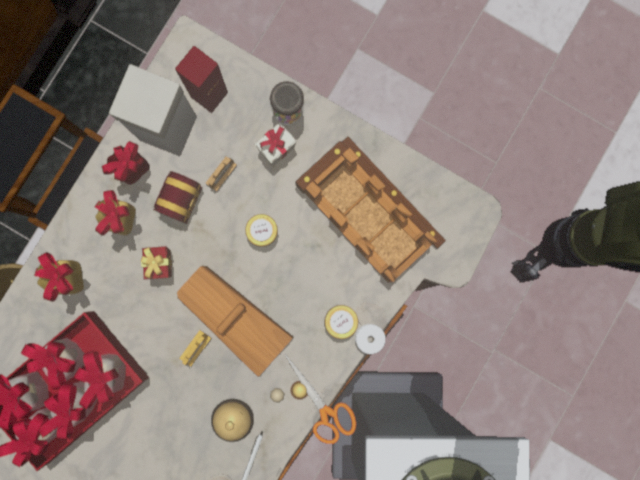

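View pics/s7.png

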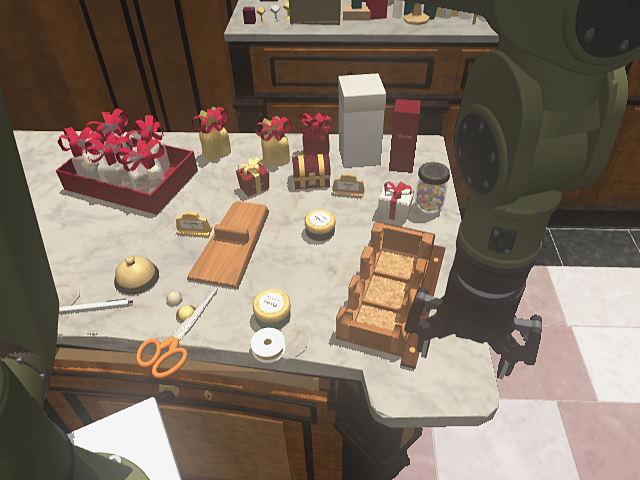

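The case now sits in the square. Tin B has been knocked to (341,322), close to the spool at (370,339). Measuring again.

```bash
cat >> h.py <<'E'
def circ(c,u0,v0,h,r=25,tol=.008):
    u,v=np.meshgrid(np.arange(640),np.arange(480)); z=pts(c)[...,2]
    m=(np.abs(u-u0)<r)&(np.abs(v-v0)<r)&(z>h-tol)&(z<h+tol); m=comp(m,u0,v0) if m[v0,u0] else m
    cs,_=cv2.findContours(m.astype(np.uint8),0,1); k=max(cs,key=cv2.contourArea)[:,0]
    (a,b),rr=cv2.minEnclosingCircle(ray(c,k,h).astype(np.float32)); return round(a,1),round(b,1),round(rr,1),np.nanmedian(z[m]).round(4)
E
python3 - <<'E'
from h import *
c=dict(np.load('pics/top0.npz')); c=dict(np.load('pics/t7.npz'))
u,v=np.meshgrid(np.arange(640),np.arange(480))
r=casefit(c,(u>290)&(u<445)&(v>130)&(v<300)); print(r, 'sq',w2sq(r[0]))
for nm,a,b,h in [('A',262,230,.036),('B',341,322,.040),('spool',376,334,.02)]:
    k=circ(c,a,b,h); print(nm,k,w2sq(k[:2]).round(1))
W=pts(c);z=W[...,2]; print(np.sqrt(0), z[225:235,255:270].mean(), z[317:327,336:346].mean())
E
```

```text
((578.765625, 158.52255249023438), (241.4583740234375, 116.34722137451172), 43.26667404174805, [[451.0, 118.0999984741211], [530.7000122070312, 33.400001525878906], [706.5, 198.89999389648438], [626.7999877929688, 283.6000061035156]]) sq [-119.51287269   59.23459269]
A (549.3, 365.9, 31.3, np.float64(0.0346)) [  1.6 230.2]
B (375.9, 211.6, 32.1, np.float64(0.0387)) [-230.4  237.2]
spool (342.4, 153.6, 28.2, np.float64(0.0193)) [-294.6  218.1]
0.0 0.03495506242790411 0.03923010263897162
```

jog_arm:
  commands: "0 32 12 0 0 0 85; 0 32 12 0 0 0 85; 0 32 12 0 0 0 85; 0 32 12 0 0 0 85; 0 32 12 0 0 0 85; 0 32 12 0 0 0 85; 0 32 12 0 0 0 85; 0 32 12 0 0 0 85; 0 32 12 0 0 0 85; 15 32 12 0 0 0 85; 20 0 0 0 0 0 85; 20 0 0 0 0 0 85; 0 0 0 0 0 0 85; 0 0 0 0 0 0 85"

```text
clock: 21.2
position: [0.3751, 0.2146, 0.0942]
orientation: [0.657, -0.262, 0.657, 0.262]
contact_force: [0.6, -0.2, -0.1]
width: 0.085
```

```bash
python3 -c "
from h import *
gosq(-230.4,237,-29,133.4); snap('wrist','w8')"
```

```text
t 21.2 p [375.1 214.6  94.2] sq [-229.   239.9] phi 133.45 tilt 0.03 w 85.0 F [ 0.6 -0.2 -0.1] j6 -0.24
world d [   0.9   -3.1 -123.2] now-axes [123.2  -2.9  -1.5] after-turn axes [123.2  -2.9  -1.4] turn x units 0.01
```

View pics/w8.png

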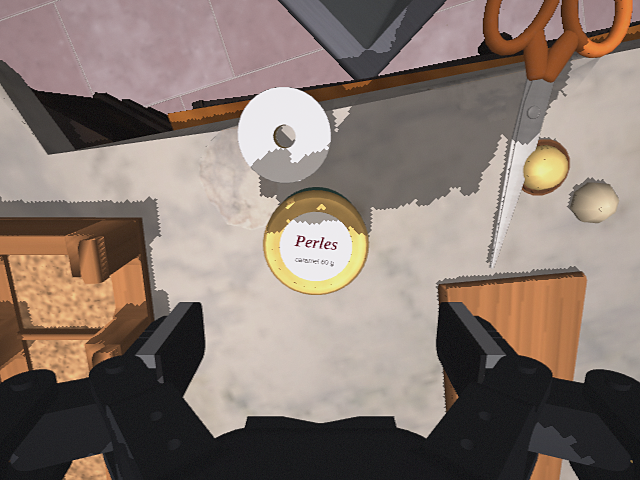

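```bash
python3 -c "
from h import *
c=dict(np.load('pics/w8.npz')); k=circ(c,316,243,.040,r=70,tol=.006); print(k,w2sq(k[:2]).round(1))
s,p,ph,M=state(); d=np.r_[k[:2],40]-p; print(M.T@d)
k=circ(c,255,115,.020,r=70,tol=.006); print('spool',k,w2sq(k[:2]).round(1))
"
```

```text
(374.8, 211.1, 31.8, np.float64(0.0386)) [-231.6  237.6]
t 21.25 p [375.6 214.6  94.4] sq [-228.6  239.6] phi 133.42 tilt 0.07 w 85.4 F [0.8 0.3 0.3] j6 -0.24
[54.37084001 -2.03461487 -3.03974098]
spool (342.3, 154.3, 28.1, np.float64(0.0191)) [-294.2  218.6]
```

The tin's top circle is at (316,243), about 3 mm from the tool axis, and the fingers have room on both sides. Going down to grasp it.

jog_arm:
  commands: "25 -2 -3 0 0 0 85; 25 0 0 0 0 0 85; 25 0 0 0 0 0 85; 20 0 0 0 0 0 85; 15 0 0 0 0 0 85; 12 0 0 0 0 0 85; 0 0 0 0 0 0 85"

```text
clock: 22.12
position: [0.3744, 0.2105, -0.0287]
orientation: [0.657, -0.261, 0.657, 0.261]
contact_force: [-0.5, 0.7, -0.6]
width: 0.0849
```

```bash
python3 -c "
from h import *
gosq(-231.6,237.6,-29,133.4); c=snap('wrist','w9')
W=pts(c)
for u,v in [(200,306),(205,306),(440,306),(190,306)]: print(W[v,u].round(3))"
```

```text
t 22.12 p [374.4 210.5 -28.7] sq [-232.3  237.5] phi 133.39 tilt 0.04 w 84.9 F [-0.5  0.7 -0.6] j6 -0.24
world d [ 0.4  0.6 -0.3] now-axes [0.3 0.1 0.7] after-turn axes [0.3 0.1 0.7] turn x units -0.0
[0.397 0.174 0.015]
[ 0.404  0.177 -0.   ]
[0.339 0.236 0.014]
[0.396 0.171 0.02 ]
```

View pics/w9.png

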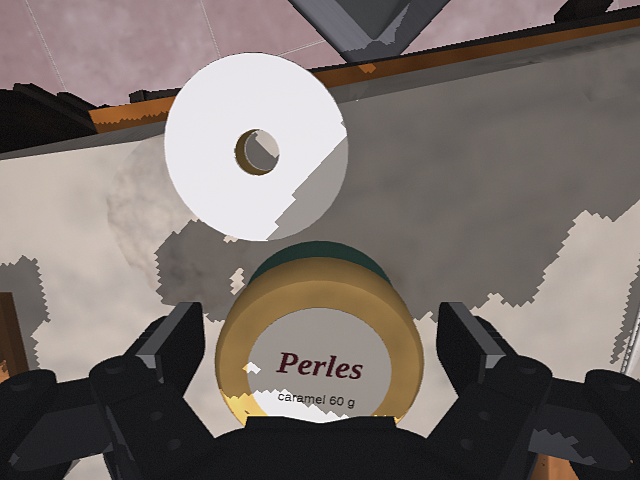

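The fingers straddle the tin with the tips about 14 mm up, clear of the spool. Closing.

jog_arm:
  commands: "0 0 0 0 0 0 50; 0 0 0 0 0 0 50; 0 0 0 0 0 0 50; 0 0 0 0 0 0 50; 0 0 0 0 0 0 50; -10 0 0 0 0 0 50; -20 0 0 0 0 0 50; -30 0 0 0 0 0 50; -30 0 0 0 0 0 50; -30 0 0 0 0 0 50; 0 0 0 0 0 0 50"
  newtons: 45

```text
clock: 23.55
position: [0.3764, 0.2117, 0.094]
orientation: [0.659, -0.261, 0.655, 0.262]
contact_force: [-0.2, 0.5, -2.2]
width: 0.0636
```

```bash
python3 -c "
from h import *
gosq(-45,58.5,90,133.4); c=snap('wrist','w10')
W=pts(c);print(W[330,320], W[350,320])"
```

```text
t 23.55 p [376.4 211.7  94. ] sq [-230.   236.9] phi 133.39 tilt 0.28 w 63.6 F [-0.2  0.5 -2.2] j6 -0.24
world d [257.   -2.5  -4. ] now-axes [   5.1 -178.4  185. ] after-turn axes [   4.  -178.4  185. ] turn x units -0.0
[0.36746763 0.20373538 0.16003596] [0.37243096 0.20841106 0.15976685]
```

View pics/w10.png

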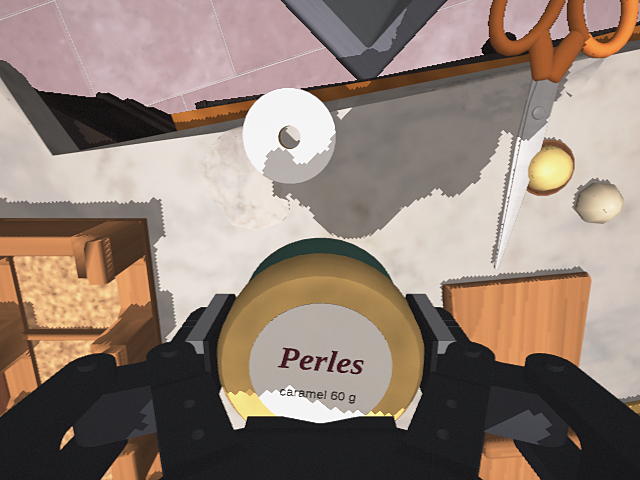

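```bash
cat >> h.py <<'E'
def tintop(c,r,lo,hi):
    # front arc of held tin's top -> centre offset in tool axes by algebraic circle with known radius
    s,p,ph,M=state(); W=pts(c)*1000; L=(W-p)@M
    u,v=np.meshgrid(np.arange(640),np.arange(480))
    m=(W[...,2]>lo)&(W[...,2]<hi)&(u>235)&(u<405)&(v>200)&(v<415)
    P=L[m]; 
    # leading (min z) point for each y bin
    out=[]
    for y in np.arange(-24,25,2.):
        q=P[np.abs(P[:,1]-y)<1]; 
        if len(q)>3: out.append((y,np.percentile(q[:,2],1)))
    out=np.array(out)
    from scipy.optimize import least_squares
    f=lambda a: np.hypot(out[:,0]-a[0],out[:,1]-a[1])-a[2]
    for fix in (True,False):
        g=(lambda a: np.hypot(out[:,0]-a[0],out[:,1]-a[1])-r) if fix else f
        s_=least_squares(g,[0,0] if fix else [0,0,r],loss='soft_l1'); print('tin centre (tool y,z[,r])',s_.x.round(2),'res',np.abs(s_.fun).mean().round(2))
    print('top z',np.median(W[m][:,2]))
E
python3 -c "
from h import *
c=dict(np.load('pics/w10.npz')); tintop(c,32.5,156,166)"
```

```text
t 23.6 p [375.4 211.2  92.5] sq [-231.1  237.2] phi 133.39 tilt 0.15 w 63.7 F [-0.1  0.7 -1. ] j6 -0.24
tin centre (tool y,z[,r]) [0.06 2.58] res 0.06
tin centre (tool y,z[,r]) [ 0.06  2.67 32.58] res 0.06
top z 160.16419770546116
```

jog_arm:
  commands: "0 -18 0 0 0 0 50; 0 -18 5 0 0 0 50; 0 -18 20 0 0 0 50; 0 -18 20 0 0 0 50; 0 -18 20 0 0 0 50; 0 -18 20 0 0 0 50; 0 -18 20 0 0 0 50; 0 -18 20 0 0 0 50; 0 -18 20 0 0 0 50; 0 -16 20 0 0 0 50; 0 0 20 0 0 0 50; 0 0 0 0 0 0 50; 0 0 0 0 0 0 50"

```text
clock: 25.22
position: [0.6305, 0.2077, 0.0903]
orientation: [0.656, -0.261, 0.658, 0.261]
contact_force: [-1.3, -0.0, -1.5]
width: 0.0632
```

```bash
python3 -c "
from h import *
gosq(-44.3,58.5,0,133.4); c=snap('wrist','w11');snap('top','t11');tintop(c,32.5,156,166)"
```

```text
t 25.23 p [630.5 207.7  90.3] sq [-48.2  59.4] phi 133.38 tilt 0.12 w 63.2 F [-1.3 -0.  -1.5] j6 -0.44
world d [  3.4   2.  -90.3] now-axes [90.3 -1.   4.1] after-turn axes [90.3 -0.9  3.9] turn x units -0.0
t 25.32 p [630.5 207.8  91. ] sq [-48.1  59.5] phi 133.38 tilt 0.07 w 63.1 F [-0.1 -0.8 -1.2] j6 -0.44
tin centre (tool y,z[,r]) [0.26 3.4 ] res 0.15
tin centre (tool y,z[,r]) [ 0.25  2.28 31.49] res 0.12
top z 156.65821505624888
```

View pics/w11.png

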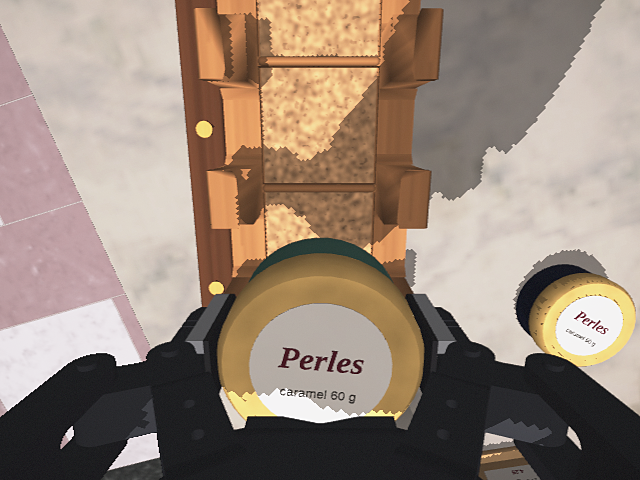

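```bash
python3 -c "
from h import *
c=dict(np.load('pics/w11.npz')); i=c['frame'][:,:,::-1]
W=pts(c)
for u in (290,320,350):
  for v in range(176,202,2): print(u,v,(W[v,u,2]*1000).round(1),end=' | ')
  print()
cv2.imwrite('pics/w11z.png',cv2.resize(i[160:290,200:440],None,fx=3.3,fy=3.3,interpolation=0))"
```

```text
290 176 5.4 | 290 178 6.3 | 290 180 6.3 | 290 182 6.2 | 290 184 13.3 | 290 186 14.7 | 290 188 14.2 | 290 190 15.2 | 290 192 5.4 | 290 194 5.7 | 290 196 6.4 | 290 198 5.9 | 290 200 5.5 | 
320 176 7.7 | 320 178 5.4 | 320 180 5.5 | 320 182 6.2 | 320 184 12.6 | 320 186 15.7 | 320 188 15.1 | 320 190 14.0 | 320 192 6.4 | 320 194 5.7 | 320 196 6.0 | 320 198 6.5 | 320 200 6.1 | 
350 176 5.4 | 350 178 6.3 | 350 180 5.8 | 350 182 6.8 | 350 184 13.6 | 350 186 14.0 | 350 188 16.3 | 350 190 15.5 | 350 192 6.5 | 350 194 5.7 | 350 196 5.6 | 350 198 5.5 | 350 200 6.5 |
```

View pics/w11z.png

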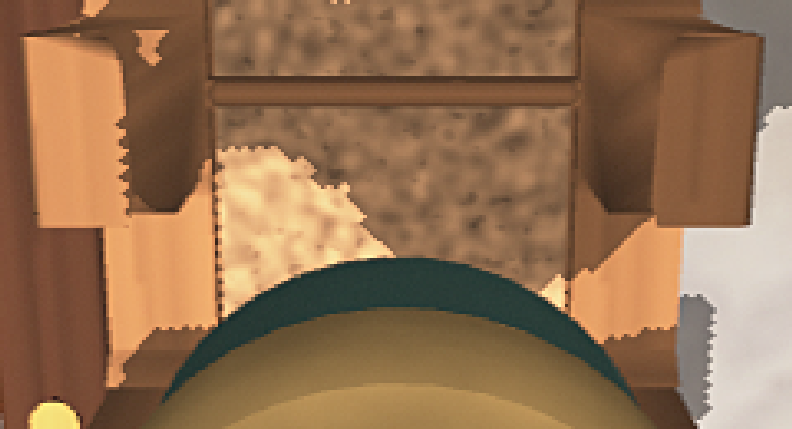

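```bash
python3 -c "
from h import *
c=dict(np.load('pics/w11.npz'))
s,p,ph,M=state()
def tool(u,v,h): 
  w=ray(c,[[u,v]],h/1000)[0]; return (M.T@(np.r_[w,h]-p)).round(1), w2sq(w).round(1)
print('rib far edge',tool(320,191.5,16)); print('rib near',tool(320,184,16))
print('walls',tool(264.5,220,6),tool(372.7,220,6))
print('rib01 ',tool(320,66,16),tool(320,58,16))
"
```

```text
t 25.32 p [630.5 207.8  91. ] sq [-48.1  59.5] phi 133.38 tilt 0.07 w 63.1 F [-0.1 -0.8 -1.2] j6 -0.44
rib far edge (array([ 75.1,   0.2, -31.9]), array([-80.1,  59.8]))
rib near (array([ 75.1,   0.2, -36.6]), array([-84.8,  59.8]))
walls (array([ 85. , -36.6, -11.5]), array([-59.7,  22.9])) (array([ 85.1,  35.2, -11.4]), array([-59.5,  94.7]))
rib01  (array([  75.1,    0.4, -104.4]), array([-152.6,   59.9])) (array([  75.2,    0.4, -108.7]), array([-156.8,   59.9]))
```

In the same view, the bay-2 rib edge (row 191.5) and the walls (columns 264 and 373) put the tin about 1 mm short in each axis. Correcting that and going down.

jog_arm:
  commands: "20 -0.8 1 0 0 0 50; 20 0 0 0 0 0 50; 15 0 0 0 0 0 50; 10 0 0 0 0 0 50; 10 0 0 0 0 0 50; 10 0 0 0 0 0 50; 5 0 0 0 0 0 50; 5 0 0 0 0 0 50; 5 0 0 0 0 0 50; 0 0 0 0 0 0 50"

```text
clock: 26.58
position: [0.6323, 0.2084, -0.0089]
orientation: [0.657, -0.261, 0.657, 0.261]
contact_force: [-0.0, -0.2, -1.0]
width: 0.0635
```

```bash
python3 -c "
from h import *
gosq(-47,58.7,-21,133.4)"
```

```text
t 26.57 p [632.3 208.4  -8.9] sq [-46.3  58.7] phi 133.39 tilt 0.04 w 63.5 F [-0.  -0.2 -1. ] j6 -0.44
world d [ -0.5  -0.5 -12.1] now-axes [12.1 -0.  -0.7] after-turn axes [12.1 -0.  -0.7] turn x units -0.0
```

jog_arm:
  commands: "3 0 0 0 0 0 50; 2 0 0 0 0 0 50; 1.5 0 0 0 0 0 50; 0 0 0 0 0 0 50"

```text
clock: 27.08
position: [0.6325, 0.2085, -0.0151]
orientation: [0.657, -0.261, 0.657, 0.261]
contact_force: [-0.2, 1.1, -0.9]
width: 0.0635
```

```bash
python3 -c "
from h import *
gosq(-47,58.7,-21,133.4);snap('wrist','w12')"
```

```text
t 27.07 p [632.5 208.5 -15.1] sq [-46.2  58.7] phi 133.39 tilt 0.01 w 63.5 F [-0.2  1.1 -0.9] j6 -0.44
world d [-0.6 -0.6 -5.9] now-axes [ 5.9  0.  -0.8] after-turn axes [ 5.9  0.  -0.8] turn x units -0.0
```

jog_arm:
  commands: "2 0 0 0 0 0 50; 2 0 0 0 0 0 50; 1 0 0 0 0 0 50; 0 0 0 0 0 0 50"

```text
clock: 27.62
position: [0.6324, 0.2085, -0.0202]
orientation: [0.657, -0.261, 0.657, 0.261]
contact_force: [0.1, 1.0, -1.7]
width: 0.0632
```

```bash
python3 -c "
from h import *
state();c=snap('wrist','w12');tintop(c,32.5,40,56)"
```

```text
t 27.62 p [632.4 208.5 -20.2] sq [-46.2  58.7] phi 133.39 tilt 0.02 w 63.2 F [ 0.1  1.  -1.7] j6 -0.44
t 27.68 p [632.5 208.5 -20.1] sq [-46.1  58.6] phi 133.39 tilt 0.01 w 63.0 F [ 0.6 -0.3 -1. ] j6 -0.44
tin centre (tool y,z[,r]) [0.4  1.33] res 0.06
tin centre (tool y,z[,r]) [ 0.41  1.7  32.83] res 0.05
top z 45.90030770327542
```

View pics/w12.png

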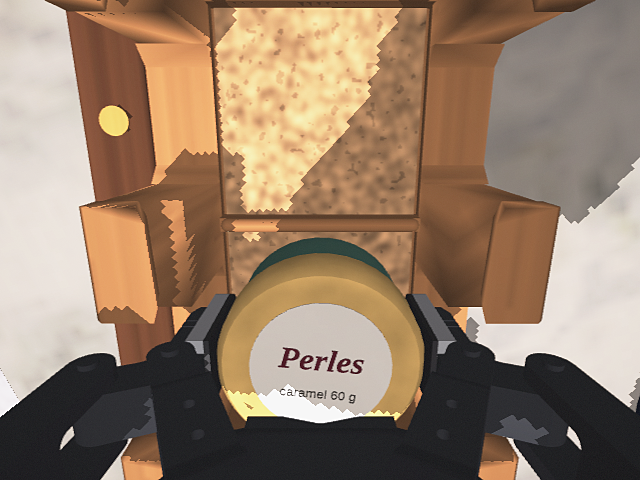

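The tin is inside bay 2 with its top at z≈46 mm, so it has practically reached the floor. Lowering 1.5 mm, releasing and rising.

jog_arm:
  commands: "1.5 0 0 0 0 0 50; 0 0 0 0 0 0 50; 0 0 0 0 0 0 78; 0 0 0 0 0 0 78; 0 0 0 0 0 0 78; 0 0 0 0 0 0 78; -15 0 0 0 0 0 78; -30 0 0 0 0 0 78; -30 0 0 0 0 0 78; -30 0 0 0 0 0 78; 0 0 0 0 0 0 78; 0 0 0 0 0 0 78"

```text
clock: 29.18
position: [0.6325, 0.2085, 0.0836]
orientation: [0.657, -0.261, 0.657, 0.261]
contact_force: [-1.3, 0.2, -0.5]
width: 0.0781
```

```bash
python3 -c "
from h import *
c=snap('wrist','w13'); gosq(1.6,230.2,90,133.4); c=snap('scene','s13')"
```

```text
t 29.23 p [631.9 208.3  82.8] sq [-46.7  58.9] phi 133.39 tilt 0.07 w 77.9 F [-0.6 -0.   0.7] j6 -0.44
world d [-82.7 157.7   7.2] now-axes [ -7.1 171.4  48.2] after-turn axes [ -7.2 171.3  48.3] turn x units -0.0
```

View pics/w13.png

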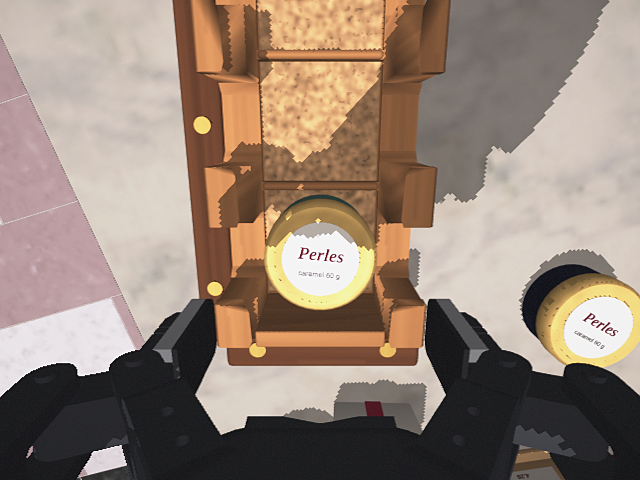

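View pics/s13.png

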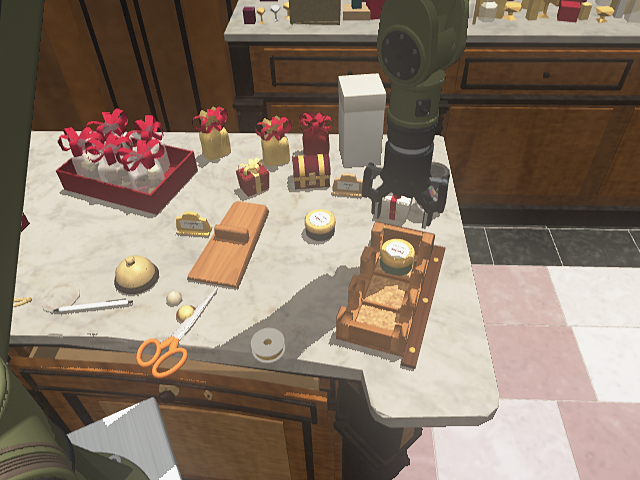

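Tin B stands in bay 2 at (320,250), and tin A waits at (600,320). Moving over it.

jog_arm:
  commands: "0 25 0 0 0 0 85; 0 30 10 0 0 0 85; 0 30 10 0 0 0 85; 0 30 10 0 0 0 85; 0 30 10 0 0 0 85; 0 26 8 0 0 0 85; 0 0 0 0 0 0 85; 0 0 0 0 0 0 85"

```text
clock: 30.28
position: [0.5491, 0.3656, 0.0829]
orientation: [0.657, -0.262, 0.657, 0.261]
contact_force: [1.1, -0.9, 0.4]
width: 0.0849
```

```bash
python3 -c "
from h import *
c=snap('wrist','w14'); gosq(1.6,230.2,-31,133.4)
k=circ(c,316,243,.036,r=70,tol=.006); print(k,w2sq(k[:2]).round(1))
s,p,ph,M=state(); d=np.r_[k[:2],36]-p; print((M.T@d).round(1))"
```

```text
t 30.32 p [549.6 365.3  83.1] sq [  1.3 229.5] phi 133.38 tilt 0.05 w 85.2 F [0.3 0.3 0.1] j6 -0.17
world d [  -0.3    0.7 -114.1] now-axes [114.1   0.7   0.4] after-turn axes [114.1   0.7   0.3] turn x units -0.0
(548.9, 366.1, 30.8, np.float64(0.0346)) [  1.4 230.6]
t 30.32 p [549.6 365.3  83.1] sq [  1.3 229.5] phi 133.38 tilt 0.05 w 85.2 F [0.3 0.3 0.1] j6 -0.17
[47.1  1.1  0.1]
```

View pics/w14.png

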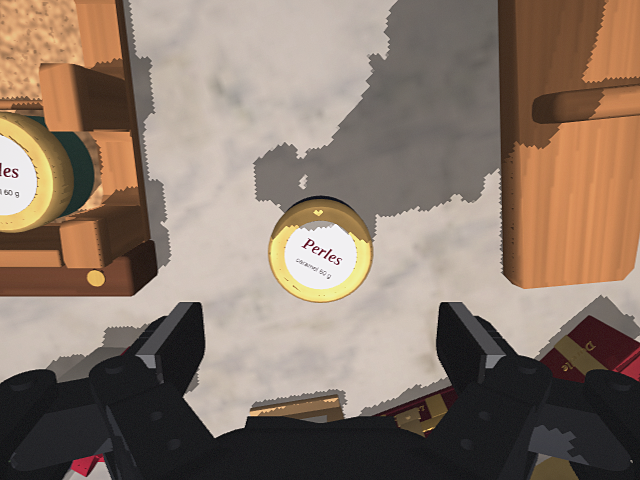

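jog_arm:
  commands: "25 1 1.5 0 0 0 85; 25 0 0 0 0 0 85; 25 0 0 0 0 0 85; 20 0 0 0 0 0 85; 12 0 0 0 0 0 85; 8 0 0 0 0 0 85; 0 0 0 0 0 0 85; 0 0 0 0 0 0 50; 0 0 0 0 0 0 50; 0 0 0 0 0 0 50; 0 0 0 0 0 0 50; 0 0 0 0 0 0 50; -10 0 0 0 0 0 50; -20 0 0 0 0 0 50; -30 0 0 0 0 0 50; -30 0 0 0 0 0 50; -30 0 0 0 0 0 50; 0 0 0 0 0 0 50"

```text
clock: 32.58
position: [0.5525, 0.369, 0.0926]
orientation: [0.659, -0.261, 0.655, 0.262]
contact_force: [-0.7, 0.3, -1.3]
width: 0.0616
```

```bash
python3 -c "
from h import *
c=snap('wrist','w15'); gosq(-119.5,58.7,88,133.4); tintop(c,31.5,138,162)"
```

```text
t 32.62 p [551.4 368.3  90.4] sq [  4.7 230.4] phi 133.39 tilt 0.19 w 61.6 F [-0.3 -0.6 -2.2] j6 -0.17
world d [  27.8 -210.1   -2.4] now-axes [   2.1 -171.7 -124.2] after-turn axes [   2.4 -171.7 -124.2] turn x units -0.0
t 32.62 p [551.4 368.3  90.4] sq [  4.7 230.4] phi 133.39 tilt 0.19 w 61.6 F [-0.3 -0.6 -2.2] j6 -0.17
tin centre (tool y,z[,r]) [ 0.18 -0.06] res 0.09
tin centre (tool y,z[,r]) [ 0.18  0.82 32.29] res 0.04
top z 157.4611215830372
```

jog_arm:
  commands: "0 -15 -10 0 0 0 50; 0 -18 -14 0 0 0 50; 0 -18 -14 0 0 0 50; 0 -18 -14 0 0 0 50; 0 -18 -14 0 0 0 50; 0 -18 -14 0 0 0 50; 0 -18 -14 0 0 0 50; 0 -18 -14 0 0 0 50; 0 -18 -12 0 0 0 50; 0 -13 -4 0 0 0 50; 0 0 0 0 0 0 50; 0 0 0 0 0 0 50"

```text
clock: 34.12
position: [0.5785, 0.1578, 0.0885]
orientation: [0.657, -0.261, 0.657, 0.262]
contact_force: [0.5, 0.2, -0.9]
width: 0.0615
```

```bash
python3 -c "
from h import *
c=snap('wrist','w16'); gosq(-119.5,58.7,-22,133.4); tintop(c,31.5,138,162)
i=c['frame'][:,:,::-1];cv2.imwrite('pics/w16z.png',cv2.resize(i[150:300,200:440],None,fx=3.3,fy=3.3,interpolation=0))
W=pts(c)
for u in (290,320,350): print([(v,(W[v,u,2]*1000).round(0)) for v in range(170,205,2)])
"
```

```text
t 34.17 p [578.4 158.   88.4] sq [-120.2   59.1] phi 133.44 tilt 0.02 w 61.6 F [ 0.1  0.6 -1. ] j6 -0.49
world d [ 8.000e-01  1.000e-01 -1.104e+02] now-axes [110.4  -0.5   0.6] after-turn axes [110.4  -0.4   0.7] turn x units 0.01
t 34.17 p [578.4 158.   88.4] sq [-120.2   59.1] phi 133.44 tilt 0.02 w 61.6 F [ 0.1  0.6 -1. ] j6 -0.49
tin centre (tool y,z[,r]) [ 0.15 -1.27] res 0.09
tin centre (tool y,z[,r]) [ 0.16 -0.34 32.34] res 0.04
top z 153.36139800751565
[(170, np.float64(6.0)), (172, np.float64(6.0)), (174, np.float64(7.0)), (176, np.float64(5.0)), (178, np.float64(6.0)), (180, np.float64(8.0)), (182, np.float64(15.0)), (184, np.float64(16.0)), (186, np.float64(16.0)), (188, np.float64(15.0)), (190, np.float64(6.0)), (192, np.float64(6.0)), (194, np.float64(6.0)), (196, np.float64(5.0)), (198, np.float64(6.0)), (200, np.float64(5.0)), (202, np.float64(7.0)), (204, np.float64(6.0))]
[(170, np.float64(7.0)), (172, np.float64(6.0)), (174, np.float64(5.0)), (176, np.float64(6.0)), (178, np.float64(7.0)), (180, np.float64(7.0)), (182, np.float64(14.0)), (184, np.float64(15.0)), (186, np.float64(16.0)), (188, np.float64(15.0)), (190, np.float64(6.0)), (192, np.float64(5.0)), (194, np.float64(7.0)), (196, np.float64(6.0)), (198, np.float64(7.0)), (200, np.float64(6.0)), (202, np.float64(6.0)), (204, np.float64(5.0))]
[(170, np.float64(7.0)), (172, np.float64(6.0)), (174, np.float64(5.0)), (176, np.float64(5.0)), (178, np.float64(6.0)), (180, np.float64(9.0)), (182, np.float64(14.0)), (184, np.float64(14.0)), (186, np.float64(15.0)), (188, np.float64(14.0)), (190, np.float64(6.0)), (192, np.float64(6.0)), (194, np.float64(5.0)), (196, np.float64(6.0)), (198, np.float64(6.0)), (200, np.float64(7.0)), (202, np.float64(6.0)), (204, np.float64(6.0))]
```

View pics/w16z.png

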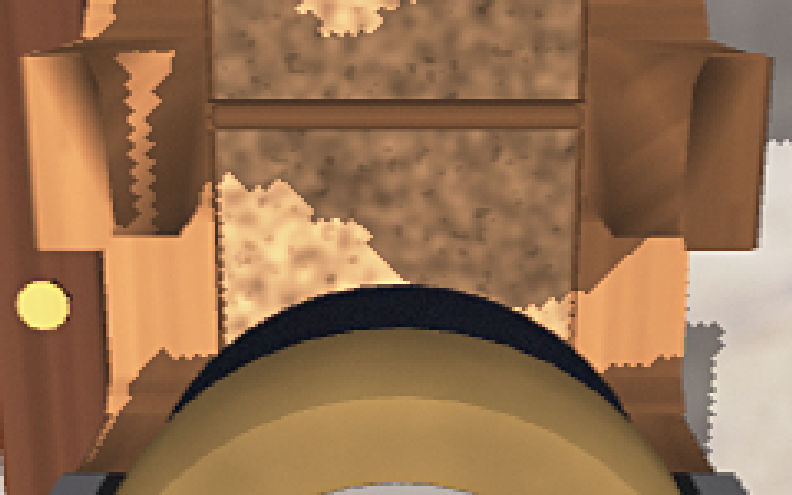

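```bash
python3 -c "
from h import *
c=dict(np.load('pics/w16.npz'))
s,p,ph,M=state()
def tool(u,v,h): 
  w=ray(c,[[u,v]],h/1000)[0]; return (M.T@(np.r_[w,h]-p)).round(1), w2sq(w).round(1)
print('rib far edge',tool(320,189,16)); print('walls',tool(264.8,220,6),tool(375,220,6))
"
```

```text
t 34.17 p [578.4 158.   88.4] sq [-120.2   59.1] phi 133.44 tilt 0.02 w 61.6 F [ 0.1  0.6 -1. ] j6 -0.49
rib far edge (array([ 72.4,   0.1, -33.6]), array([-153.8,   59.2]))
walls (array([ 82.4, -36.3, -11.8]), array([-131.9,   22.8])) (array([ 82.4,  36.3, -11.6]), array([-131.8,   95.4]))
```

jog_arm:
  commands: "20 0 1.5 0 0 0 50; 20 0 0 0 0 0 50; 15 0 0 0 0 0 50; 10 0 0 0 0 0 50; 10 0 0 0 0 0 50; 10 0 0 0 0 0 50; 5 0 0 0 0 0 50; 5 0 0 0 0 0 50; 5 0 0 0 0 0 50; 3 0 0 0 0 0 50; 2 0 0 0 0 0 50; 2 0 0 0 0 0 50; 0 0 0 0 0 0 50"

```text
clock: 35.8
position: [0.5795, 0.1584, -0.0186]
orientation: [0.657, -0.261, 0.657, 0.261]
contact_force: [0.8, 0.9, -1.3]
width: 0.0615
```

```bash
python3 -c "
from h import *
c=snap('wrist','w17'); gosq(-118.5,58.7,-25,133.4); tintop(c,31.5,36,70)"
```

```text
t 35.85 p [579.5 158.4 -18.5] sq [-119.1   58.6] phi 133.39 tilt 0.0 w 61.2 F [ 0.5  0.2 -1.4] j6 -0.49
world d [ 0.3  0.4 -6.5] now-axes [6.5 0.1 0.6] after-turn axes [6.5 0.1 0.6] turn x units -0.0
t 35.85 p [579.5 158.4 -18.5] sq [-119.1   58.6] phi 133.39 tilt 0.0 w 61.2 F [ 0.5  0.2 -1.4] j6 -0.49
tin centre (tool y,z[,r]) [ 0.37 -1.25] res 0.08
tin centre (tool y,z[,r]) [ 0.38 -0.57 32.11] res 0.05
top z 46.36534624202471
```

View pics/w17.png

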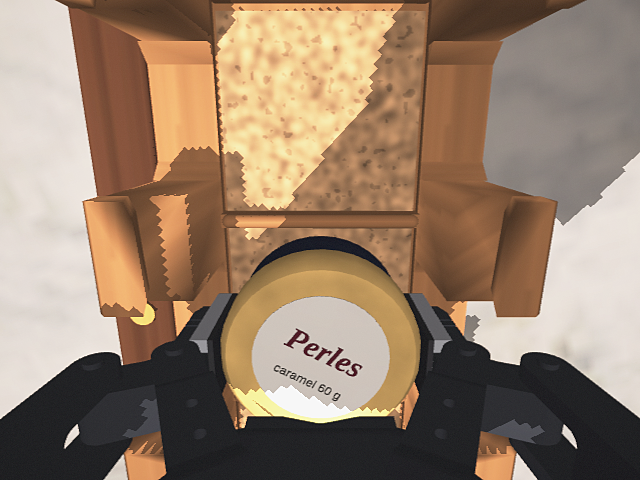

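The tin hangs just past the rib at row 220, with its top still about 5 mm high. Setting it down.

jog_arm:
  commands: "2 0 0 0 0 0 50; 2 0 0 0 0 0 50; 1 0 0 0 0 0 50; 1 0 0 0 0 0 50; 0 0 0 0 0 0 50"

```text
clock: 36.48
position: [0.5795, 0.1584, -0.0241]
orientation: [0.657, -0.261, 0.657, 0.261]
contact_force: [-2.2, -0.2, 3.4]
width: 0.0614
```

```bash
python3 -c "
from h import *
c=snap('wrist','w18'); state(); tintop(c,31.5,34,60)"
```

```text
t 36.52 p [579.5 158.4 -24.1] sq [-119.1   58.6] phi 133.39 tilt 0.0 w 61.6 F [-1.8 -0.6  3.9] j6 -0.49
t 36.52 p [579.5 158.4 -24.1] sq [-119.1   58.6] phi 133.39 tilt 0.0 w 61.6 F [-1.8 -0.6  3.9] j6 -0.49
tin centre (tool y,z[,r]) [ 0.38 -1.07] res 0.06
tin centre (tool y,z[,r]) [ 0.38 -0.65 31.87] res 0.05
top z 40.8440002234559
```

jog_arm:
  commands: "0 0 0 0 0 0 78; 0 0 0 0 0 0 78; 0 0 0 0 0 0 78; 0 0 0 0 0 0 78; -15 0 0 0 0 0 78; -30 0 0 0 0 0 78; -30 0 0 0 0 0 78; -30 0 0 0 0 0 78; 0 0 0 0 0 0 78; 0 0 0 0 0 0 78"

```text
clock: 37.78
position: [0.5794, 0.1584, 0.0808]
orientation: [0.657, -0.261, 0.657, 0.261]
contact_force: [-1.0, 0.1, -0.5]
width: 0.078
```

```bash
python3 -c "
from h import *
c=snap('wrist','w19'); state()"
```

```text
t 37.83 p [578.9 158.2  80. ] sq [-119.6   58.9] phi 133.39 tilt 0.06 w 77.9 F [0.5 0.6 0.2] j6 -0.49
```

View pics/w19.png

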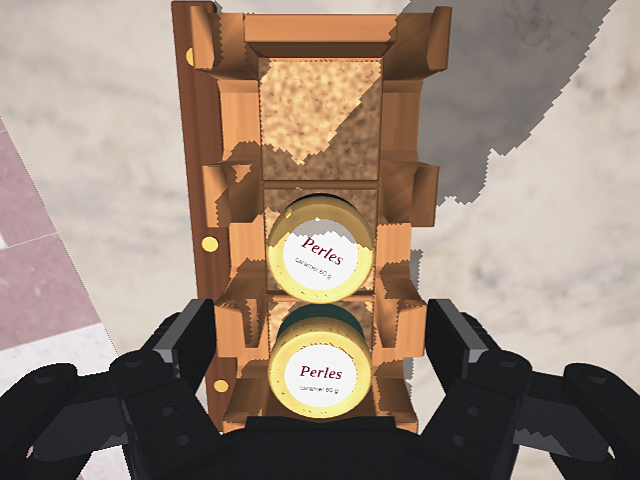

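Both tins stand in their bays, at (320,250) and (320,370). Next is the lid.

jog_arm:
  commands: "-20 20 2 0 0 0 78; -20 30 4 0 0 0 78; 0 35 4 0 0 0 78; 0 35 4 0 0 0 78; 0 35 4 0 0 0 70; 0 35 4 0 0 0 60; 0 35 4 0 0 0 50; 0 35 4 0 0 0 50; 0 35 4 0 0 0 50; 0 33 3 0 0 0 50; 0 0 0 0 0 0 50"

```text
clock: 39.2
position: [0.3788, 0.424, 0.1209]
orientation: [0.656, -0.263, 0.657, 0.263]
contact_force: [1.0, -0.4, 0.3]
width: 0.0501
```

jog_arm:
  commands: "0 0 0 1 0 0 50; 0 0 0 1 0 0 50; 0 0 0 1 0 0 50; 0 0 0 1 0 0 50; 0 0 0 1 0 0 50; 0 0 0 1 0 0 50; 0 0 0 1 0 0 50; 0 0 0 1 0 0 50; 0 0 0 1 0 0 50; 0 0 0 1 0 0 50; 0 0 0 1 0 0 50; 0 0 0 1 0 0 50; 0 0 0 1 0 0 50; 0 0 0 1 0 0 50; 0 0 0 1 0 0 50; 0 0 0 1 0 0 50; 0 0 0 0.7 0 0 50; 0 0 0 0 0 0 50; 0 0 0 0 0 0 50"

```text
clock: 41.58
position: [0.3811, 0.4219, 0.1207]
orientation: [0.664, 0.242, 0.664, -0.242]
contact_force: [0.9, 0.1, -0.3]
width: 0.0506
```

```bash
python3 - <<'E'
from h import *
c=snap('wrist','w20'); state(); snap('top','t20')
W=pts(c);z=W[...,2];hsv=cv2.cvtColor(c['frame'],cv2.COLOR_RGB2HSV).astype(int)
m=(z>.034)&(z<.048)&(hsv[...,0]<22)&(hsv[...,1]>80)
m=cv2.morphologyEx(m.astype(np.uint8),cv2.MORPH_OPEN,np.ones((3,3)))
n,l,st,ce=cv2.connectedComponentsWithStats(m); 
for k in range(1,n):
    if st[k,4]>300: print(st[k],mrect(c,l==k,.040))
E
```

```text
t 41.62 p [381.1 422.  120.6] sq [-82.2 386.5] phi 49.93 tilt 0.01 w 49.9 F [ 0.2 -0.4  0.6] j6 1.54
[  59    0   77   33 1841] (array([198.3, 409.7]), array([43.3, 16.4]), 49.84, [[178.10000610351562, 398.5], [190.60000610351562, 387.8999938964844], [218.60000610351562, 421.0], [206.0, 431.6000061035156]])
[ 309  183   25  100 2254] (array([379.1, 423.9]), array([15.5, 67.6]), 48.7, [[348.6000061035156, 440.3999938964844], [399.3999938964844, 395.79998779296875], [409.6000061035156, 407.3999938964844], [358.79998779296875, 452.0]])
```

View pics/w20.png

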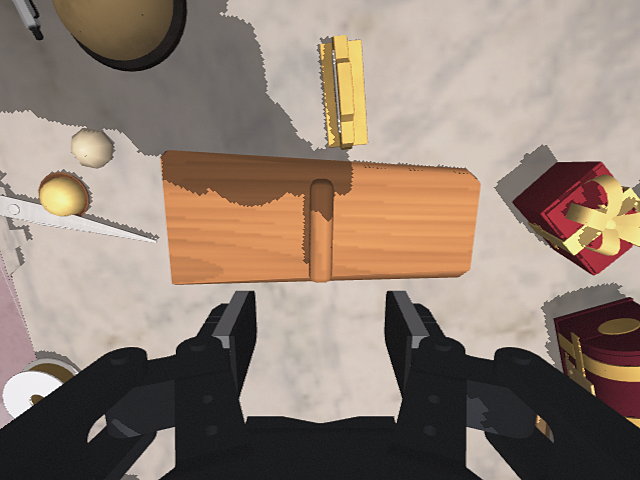

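View pics/t20.png

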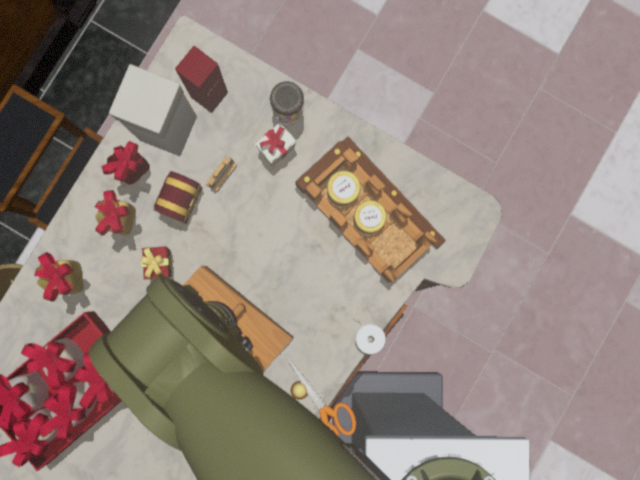

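```bash
python3 - <<'E'
from h import *
c=dict(np.load('pics/w20.npz'));W=pts(c);z=W[...,2];hsv=cv2.cvtColor(c['frame'],cv2.COLOR_RGB2HSV).astype(int)
m=(z>.003)&(z<.05)&(hsv[...,0]<22)&(hsv[...,1]>80); m=comp(m,400,220)
cs,_=cv2.findContours(m.astype(np.uint8),0,1); k=max(cs,key=cv2.contourArea)
print(cv2.approxPolyDP(k,4,True)[:,0].tolist())
k=k[:,0]
def edge(u0,u1,top):
    q=[]
    for u in range(u0,u1,3):
        vs=k[k[:,0]==u,1]
        if len(vs): q.append((u,vs.min() if top else vs.max()))
    P=ray(c,np.array(q),.010 if top else .010).astype(np.float32)
    vx,vy,x,y=cv2.fitLine(P,cv2.DIST_HUBER,0,.01,.01).ravel(); a=np.rad2deg(np.arctan2(vy,vx)); return (a+360)%180,x,y
for t in (True,False):
    print(edge(190,300,t),edge(360,455,t),edge(190,455,t))
E
```

```text
[[161, 156], [172, 283], [447, 277], [470, 268], [480, 183], [466, 170], [172, 152]]
(np.float32(46.414978), np.float32(307.4318), np.float32(413.5644)) (np.float32(46.604706), np.float32(386.7045), np.float32(496.61414)) (np.float32(46.34961), np.float32(345.5245), np.float32(453.46906))
(np.float32(51.320404), np.float32(374.282), np.float32(347.37177)) (np.float32(51.46411), np.float32(448.13638), np.float32(440.092)) (np.float32(51.434998), np.float32(416.34247), np.float32(400.13318))
```

jog_arm:
  commands: "25 0 -2.7 0.2 0 0 50; 25 0 0 0 0 0 50; 25 0 0 0 0 0 50; 25 0 0 0 0 0 50; 20 0 0 0 0 0 50; 12 0 0 0 0 0 50; 8 0 0 0 0 0 50; 0 0 0 0 0 0 50; 0 0 0 0 0 0 50"

```text
clock: 42.8
position: [0.3794, 0.4244, -0.0188]
orientation: [0.662, 0.249, 0.662, -0.248]
contact_force: [-0.5, 0.6, 0.6]
width: 0.0499
```

```bash
python3 - <<'E'
from h import *
c=snap('wrist','w21'); state(); W=pts(c)
for u,v in [(248,296),(390,296)]: print(W[v,u])
E
```

```text
t 42.85 p [379.5 424.4 -18.8] sq [-81.6 389.3] phi 48.9 tilt 0.07 w 49.9 F [-0.   0.5  0.4] j6 1.56
[0.35370698 0.41200973 0.02085332]
[0.3876724  0.4503526  0.02022563]
```

View pics/w21.png

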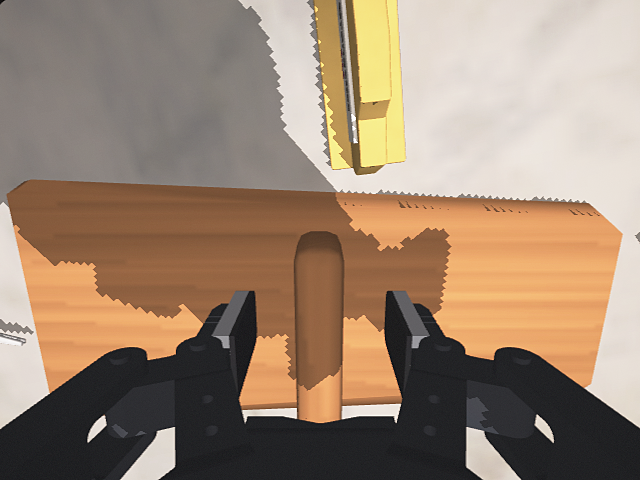

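The pull stands between the fingers at column 320, with the tips about 20 mm up. Gripping firmly and lifting.

jog_arm:
  commands: "0 0 0 0 0 0 5; 0 0 0 0 0 0 5; 0 0 0 0 0 0 5; 0 0 0 0 0 0 5; 0 0 0 0 0 0 5; 0 0 0 0 0 0 5; -5 0 0 0 0 0 5; -15 0 0 0 0 0 5; -25 0 0 0 0 0 5; -25 0 0 0 0 0 5; -25 0 0 0 0 0 5; -25 0 0 0 0 0 5; 0 0 0 0 0 0 5; 0 0 0 0 0 0 5"
  newtons: 80

```text
clock: 44.6
position: [0.3787, 0.4235, 0.1]
orientation: [0.662, 0.248, 0.662, -0.248]
contact_force: [-0.1, 0.2, -1.7]
width: 0.0149
```

```bash
python3 - <<'E'
from h import *
c=snap('wrist','w22'); gosq(-277,58.5,110,43.4)
E
```

```text
t 44.65 p [378.4 423.2  99.5] sq [-83.2 389.2] phi 48.89 tilt 0.1 w 15.2 F [-1.   0.4 -2.3] j6 1.56
world d [  86.4 -373.4   10.5] now-axes [ -10.1 -224.5  310.6] after-turn axes [ -10.5 -193.8  330.7] turn x units 1.1
```

View pics/w22.png

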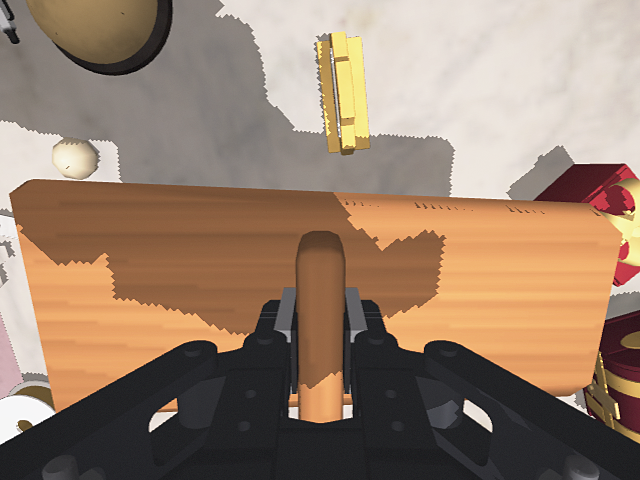

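jog_arm:
  commands: "-5 0 0 0.55 0 0 5; -5 0 0 0.55 0 0 5; 0 -10 15 0 0 0 5; 0 -16 27 0 0 0 5; 0 -16 27 0 0 0 5; 0 -16 27 0 0 0 5; 0 -16 27 0 0 0 5; 0 -16 27 0 0 0 5; 0 -16 27 0 0 0 5; 0 -16 27 0 0 0 5; 0 -16 27 0 0 0 5; 0 -16 27 0 0 0 5; 0 -16 27 0 0 0 5; 0 -16 27 0 0 0 5; 0 -8 18 0 0 0 5; 0 0 0 0 0 0 5; 0 0 0 0 0 0 5"

```text
clock: 46.78
position: [0.4638, 0.0507, 0.1099]
orientation: [0.649, 0.28, 0.65, -0.28]
contact_force: [-0.9, -0.4, -2.5]
width: 0.0146
```

```bash
python3 - <<'E'
from h import *
c=snap('wrist','w23'); gosq(-276.5,58.5,45,43.4); snap('scene','s23')
E
```

```text
t 46.83 p [463.9  51.  110.1] sq [-276.8   60. ] phi 43.42 tilt 0.06 w 15.0 F [-0.3  0.  -1.5] j6 0.92
world d [  1.3  -0.9 -65.1] now-axes [65.1  0.3  1.6] after-turn axes [65.1  0.3  1.5] turn x units 0.0
```

View pics/w23.png

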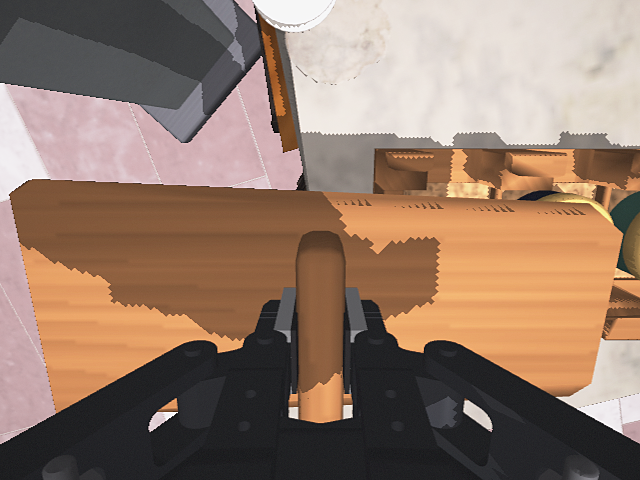

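View pics/s23.png

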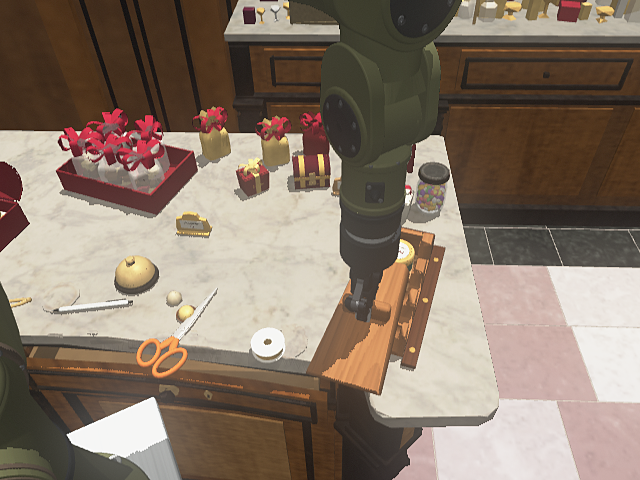

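```bash
cat >> h.py <<'E'
def lidfit(c,off=19.):
    s,p,ph,M=state(); W=pts(c);z=W[...,2]*1000;hsv=cv2.cvtColor(c['frame'],cv2.COLOR_RGB2HSV).astype(int)
    b=p[2]+off
    m=(z>b-3)&(z<b+16)&(hsv[...,0]<22)&(hsv[...,1]>80); m=cv2.morphologyEx(m.astype(np.uint8),cv2.MORPH_OPEN,np.ones((5,5)))
    def edge(us,top,h):
        q=[]
        for u in us:
            vs=np.nonzero(m[:,u])[0]
            if len(vs): q.append((u,vs.min()-.5 if top else vs.max()+.5))
        P=ray(c,np.array(q),h/1000); L=(np.c_[P,np.full(len(P),h)]-p)@M
        return np.polyfit(L[:,1],L[:,2],1),np.abs(np.polyval(np.polyfit(L[:,1],L[:,2],1),L[:,1])-L[:,2]).mean()
    e1,r1=edge(range(45,580,4),True,b); e2,r2=edge(range(420,580,4),False,b+10)
    print('edge -z',e1,r1,'edge +z',e2,r2)
    print('expected at y=0: -47.15 slope -+.0452; +43.65')
    print('yaw lid rel tool deg (toward +tool z)',np.rad2deg((e1[0]+e2[0])/2),' alone -z',np.rad2deg(e1[0]-.0452), 'centre z at y0',(e1[1]+47.15),(e2[1]-43.65))
    k=(z>b+7)&(z<b+13); print('top z',np.nanmedian(z[(m>0)&k]))
    for u0,u1 in [(30,150),(200,280),(360,480),(500,600)]:
        q=z[195:330,u0:u1]; q=q[(q>b-3)&(q<b+20)]; print(u0,np.median(q).round(1),end=' ')
    print()
E
python3 -c "
from h import *
c=dict(np.load('pics/w22.npz')); 
c=dict(np.load('pics/w23.npz'));lidfit(c)"
```

```text
t 46.88 p [464.1  51.2 110.2] sq [-276.6   60.1] phi 43.44 tilt 0.05 w 14.5 F [ 0.2  0.2 -1.4] j6 0.92
edge -z [  0.04707941 -45.88929205] 0.14712439666705193 edge +z [ 0.46043886 -8.4283513 ] 1.6778676497728067
expected at y=0: -47.15 slope -+.0452; +43.65
yaw lid rel tool deg (toward +tool z) 14.539327408497194  alone -z 0.10768212407478876 centre z at y0 1.2607079486924562 -52.07835130353351
top z 137.33859984509536
30 137.5 200 137.4 360 137.2 500 137.1
```

The lid is parallel to the tool within 0.1°, about 1.3 mm off centre, and its front is over the case mouth. Lowering to just above the lips.

jog_arm:
  commands: "15 0 0 0 0 0 5; 20 0 0 0 0 0 5; 15 0 0 0 0 0 5; 10 0 0 0 0 0 5; 3 0 0 0 0 0 5; 0 0 0 0 0 0 5; 0 0 0 0 0 0 5"

```text
clock: 47.75
position: [0.4653, 0.0509, 0.048]
orientation: [0.65, 0.28, 0.649, -0.28]
contact_force: [-0.5, 0.3, -1.7]
width: 0.0149
```

```bash
python3 - <<'E'
from h import *
c=snap('wrist','w24'); gosq(-276.5,58.5,32.5,43.4); snap('scene','s24'); lidfit(c,18)
i=c['frame'][:,:,::-1];cv2.imwrite('pics/w24.png',i)
E
```

```text
t 47.8 p [465.3  50.8  48. ] sq [-275.9   59. ] phi 43.39 tilt 0.06 w 15.2 F [ 0.2  0.5 -1. ] j6 0.92
world d [ -0.1  -0.7 -15.5] now-axes [15.5 -0.6  0.4] after-turn axes [15.5 -0.6  0.5] turn x units -0.0
t 47.85 p [465.3  50.8  48. ] sq [-276.   59.] phi 43.38 tilt 0.06 w 14.9 F [ 0.5 -0.5 -2. ] j6 0.92
edge -z [  0.04613732 -45.88673144] 0.14024405676881813 edge +z [ 0.46706597 -8.6901395 ] 1.7163067658494584
expected at y=0: -47.15 slope -+.0452; +43.65
yaw lid rel tool deg (toward +tool z) 14.702191465387948  alone -z 0.05370464878923199 centre z at y0 1.2632685572833537 -52.34013950197126
top z 75.37937961431295
30 75.4 200 75.4 360 75.3 500 75.3
```

View pics/w24.png

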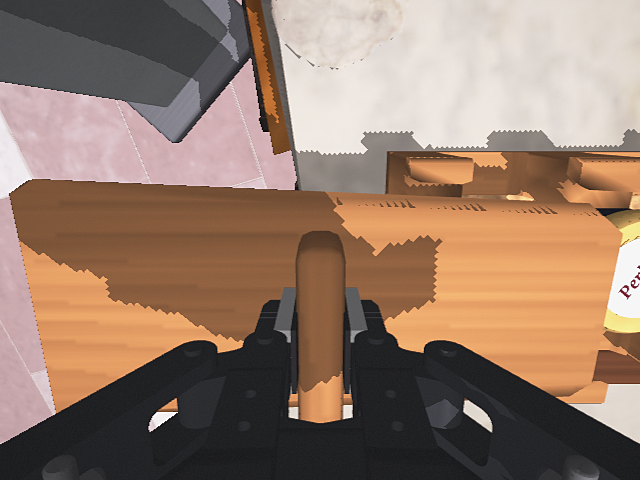

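```bash
python3 - <<'E'
from h import *
c=dict(np.load('pics/w24.npz')); s,p,ph,M=state(); W=pts(c); L=(W*1000-p)@M
for u in (425,440,455,600,620): print(u,[(v,*(W[v,u,2]*1000).round(0)[None],L[v,u,2].round(1)) for v in range(146,200,4)])
E
```

```text
t 47.85 p [465.3  50.8  48. ] sq [-276.   59.] phi 43.38 tilt 0.06 w 14.9 F [ 0.5 -0.5 -2. ] j6 0.92
425 [(146, np.float64(-5.0), np.float64(-60.3)), (150, np.float64(-4.0), np.float64(-58.2)), (154, np.float64(31.0), np.float64(-58.0)), (158, np.float64(58.0), np.float64(-57.9)), (162, np.float64(59.0), np.float64(-56.4)), (166, np.float64(58.0), np.float64(-54.8)), (170, np.float64(59.0), np.float64(-53.3)), (174, np.float64(60.0), np.float64(-51.8)), (178, np.float64(58.0), np.float64(-50.0)), (182, np.float64(48.0), np.float64(-47.1)), (186, np.float64(50.0), np.float64(-45.6)), (190, np.float64(51.0), np.float64(-44.0)), (194, np.float64(49.0), np.float64(-41.9)), (198, np.float64(67.0), np.float64(-43.2))]
440 [(146, np.float64(-3.0), np.float64(-60.4)), (150, np.float64(-3.0), np.float64(-58.3)), (154, np.float64(30.0), np.float64(-57.9)), (158, np.float64(57.0), np.float64(-57.8)), (162, np.float64(58.0), np.float64(-56.3)), (166, np.float64(60.0), np.float64(-54.9)), (170, np.float64(59.0), np.float64(-53.3)), (174, np.float64(59.0), np.float64(-51.6)), (178, np.float64(58.0
[... 1403 characters left out ...]
p.float64(49.0), np.float64(-41.9)), (198, np.float64(49.0), np.float64(-40.2))]
620 [(146, np.float64(-4.0), np.float64(-60.2)), (150, np.float64(-4.0), np.float64(-58.0)), (154, np.float64(8.0), np.float64(-56.6)), (158, np.float64(57.0), np.float64(-57.7)), (162, np.float64(59.0), np.float64(-56.2)), (166, np.float64(60.0), np.float64(-54.8)), (170, np.float64(60.0), np.float64(-53.2)), (174, np.float64(59.0), np.float64(-51.5)), (178, np.float64(59.0), np.float64(-50.0)), (182, np.float64(60.0), np.float64(-48.5)), (186, np.float64(59.0), np.float64(-46.7)), (190, np.float64(59.0), np.float64(-45.0)), (194, np.float64(49.0), np.float64(-41.8)), (198, np.float64(49.0), np.float64(-40.1))]
```

jog_arm:
  commands: "0 0 -1.1 0 0 0 5; 0 0 0 0 0 0 5; 3 0 0 0 0 0 5; 3 0 0 0 0 0 5; 3 0 0 0 0 0 5; 3 0 0 0 0 0 5; 2 0 0 0 0 0 5; 0 0 0 0 0 0 5"

```text
clock: 48.85
position: [0.4638, 0.0516, 0.0333]
orientation: [0.649, 0.28, 0.65, -0.28]
contact_force: [0.1, -0.3, -2.2]
width: 0.0149
```

```bash
python3 - <<'E'
from h import *
c=snap('wrist','w25'); gosq(-276.5,58.5,32.,43.4); lidfit(c,18)
E
```

```text
t 48.9 p [464.   51.6  33.4] sq [-276.4   60.4] phi 43.39 tilt 0.01 w 14.8 F [-1.   0.1 -1.9] j6 0.92
world d [ 1.3 -1.5 -1.4] now-axes [ 1.4 -0.1  1.9] after-turn axes [ 1.4 -0.1  1.9] turn x units -0.0
t 48.9 p [464.   51.6  33.4] sq [-276.4   60.4] phi 43.39 tilt 0.01 w 14.8 F [-1.   0.1 -1.9] j6 0.92
edge -z [ 1.72104937e-02 -4.78997056e+01] 2.9707589300657746 edge +z [  0.49921643 -10.73109544] 1.550111526508115
expected at y=0: -47.15 slope -+.0452; +43.65
yaw lid rel tool deg (toward +tool z) 14.79454162582485  alone -z -1.603680579539629 centre z at y0 -0.7497055647252822 -54.3810954374339
top z 60.64321964106239
30 60.8 200 60.7 360 60.6 500 60.5
```

View pics/w25.png

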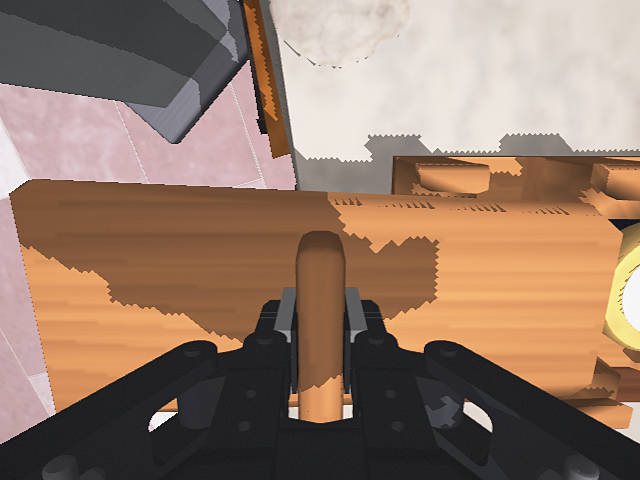

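The lid's front lies between the lips with about 1 mm left above the ledges. Lowering 1 mm and starting the slide.

jog_arm:
  commands: "1 0 0 0 0 0 5; 0 4 0 0 0 0 5; 0 5 0 0 0 0 5; 0 6 0 0 0 0 5; 0 6 0 0 0 0 5; 0 6 0 0 0 0 5; 0 6 0 0 0 0 5; 0 6 0 0 0 0 5; 0 0 0 0 0 0 5"

```text
clock: 50.02
position: [0.4928, 0.0787, 0.0325]
orientation: [0.65, 0.28, 0.649, -0.28]
contact_force: [0.2, 0.0, -1.7]
width: 0.0148
```

```bash
python3 - <<'E'
from h import *
c=snap('wrist','w26'); gosq(-126.5,59.2,32.,43.4)
W=pts(c);z=W[...,2]*1000
for u0,u1 in [(30,150),(200,280),(360,480),(500,600)]: print(np.median(z[200:270,u0:u1]).round(1),end=' ')
E
```

```text
t 50.08 p [492.4  78.5  32.4] sq [-237.3   60.4] phi 43.41 tilt 0.01 w 15.0 F [-0.   0.  -1.3] j6 0.97
world d [81.3 75.2 -0.4] now-axes [  0.4 110.8   1.3] after-turn axes [  0.4 110.8   1.2] turn x units 0.0
nan nan nan nan
```

View pics/w26.png

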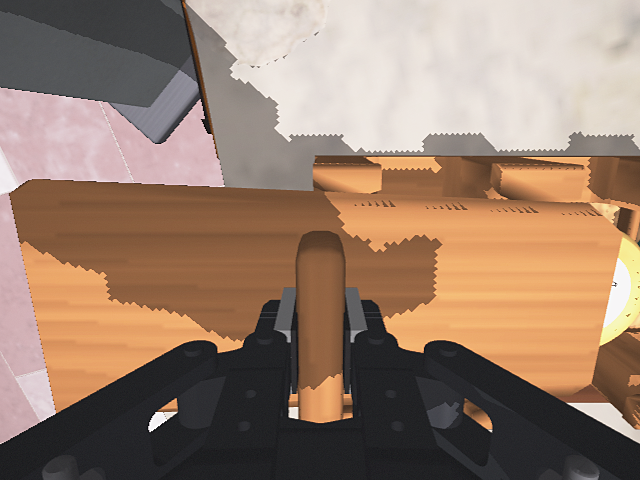

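jog_arm:
  commands: "0 6 0 0 0 0 5; 0 6 0 0 0 0 5; 0 6 0 0 0 0 5; 0 6 0 0 0 0 5; 0 6 0 0 0 0 5; 0 0 0 0 0 0 5"

```text
clock: 50.82
position: [0.5146, 0.0994, 0.0325]
orientation: [0.65, 0.28, 0.649, -0.28]
contact_force: [0.6, 0.6, -1.8]
width: 0.0152
```

```bash
python3 - <<'E'
from h import *
gosq(-126.5,59.2,32.,43.4)
E
```

```text
t 50.83 p [514.6  99.4  32.5] sq [-206.8   60.3] phi 43.42 tilt 0.02 w 15.2 F [ 0.6  0.6 -1.8] j6 1.0
world d [59.1 54.3 -0.5] now-axes [ 0.5 80.3  1.1] after-turn axes [ 0.5 80.3  1.1] turn x units 0.0
```

jog_arm:
  commands: "0 6 0 0 0 0 5; 0 6 0 0 0 0 5; 0 6 0 0 0 0 5; 0 6 0 0 0 0 5; 0 6 0 0 0 0 5; 0 0 0 0 0 0 5"

```text
clock: 51.58
position: [0.5364, 0.12, 0.0325]
orientation: [0.65, 0.28, 0.649, -0.28]
contact_force: [-0.7, -0.0, -1.7]
width: 0.015
```

```bash
python3 - <<'E'
from h import *
c=snap('wrist','w27');gosq(-126.5,59.2,32.,43.4);snap('top','t27');
E
```

```text
t 51.62 p [536.  119.7  32.4] sq [-177.2   60.4] phi 43.4 tilt 0.01 w 14.6 F [-0.3 -0.6 -1.8] j6 1.03
world d [37.7 34.  -0.4] now-axes [ 0.4 50.7  1.2] after-turn axes [ 0.4 50.7  1.2] turn x units 0.0
```

View pics/w27.png

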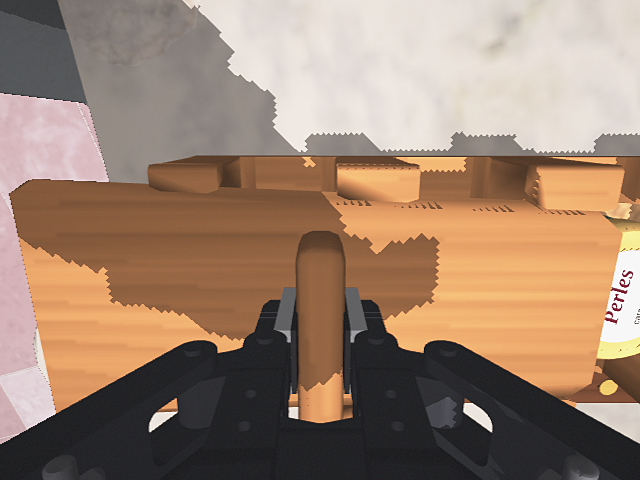

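The lid lies under the lips with nothing touching. It is about 50 mm short, and I'll go on more slowly.

jog_arm:
  commands: "0 5 0 0 0 0 5; 0 5 0 0 0 0 5; 0 5 0 0 0 0 5; 0 5 0 0 0 0 5; 0 5 0 0 0 0 5; 0 5 0 0 0 0 5; 0 0 0 0 0 0 5"

```text
clock: 52.55
position: [0.5581, 0.1406, 0.0325]
orientation: [0.65, 0.28, 0.649, -0.28]
contact_force: [0.0, -0.1, -1.4]
width: 0.0146
```

```bash
python3 - <<'E'
from h import *
gosq(-126.5,59.2,32.,43.4)
E
```

```text
t 52.55 p [558.1 140.6  32.5] sq [-146.9   60.4] phi 43.41 tilt 0.02 w 14.6 F [ 0.  -0.1 -1.4] j6 1.06
world d [15.6 13.1 -0.5] now-axes [ 0.5 20.4  1.2] after-turn axes [ 0.5 20.4  1.2] turn x units 0.0
```

jog_arm:
  commands: "0 3 0 0 0 0 5; 0 3 0 0 0 0 5; 0 3 0 0 0 0 5; 0 0 0 0 0 0 5"

```text
clock: 53.05
position: [0.5645, 0.1466, 0.0325]
orientation: [0.649, 0.28, 0.649, -0.28]
contact_force: [-0.0, -0.7, -2.3]
width: 0.015
```

```bash
python3 - <<'E'
from h import *
gosq(-126.5,59.2,32.,43.4)
E
```

```text
t 53.05 p [564.5 146.6  32.5] sq [-138.1   60.4] phi 43.4 tilt 0.01 w 15.0 F [-0.  -0.7 -2.3] j6 1.07
world d [ 9.2  7.1 -0.5] now-axes [ 0.5 11.6  1.2] after-turn axes [ 0.5 11.6  1.2] turn x units -0.0
```

jog_arm:
  commands: "0.3 2 0 0 0 0 5; 0 2 0 0 0 0 5; 0 2 0 0 0 0 5; 0 0 0 0 0 0 5"

```text
clock: 53.55
position: [0.5689, 0.1506, 0.0322]
orientation: [0.65, 0.28, 0.649, -0.28]
contact_force: [0.8, -0.0, -3.0]
width: 0.0146
```

```bash
python3 - <<'E'
from h import *
gosq(-126.5,59.2,32.,43.4)
E
```

```text
t 53.55 p [568.9 150.6  32.2] sq [-132.1   60.2] phi 43.39 tilt 0.02 w 14.6 F [ 0.8 -0.  -3. ] j6 1.07
world d [ 4.8  3.1 -0.2] now-axes [0.2 5.6 1. ] after-turn axes [0.2 5.6 1. ] turn x units -0.0
```

jog_arm:
  commands: "0 1.5 0 0 0 0 5; 0 1 0 0 0 0 5; 0 0 0 0 0 0 5"

```text
clock: 53.92
position: [0.5704, 0.152, 0.0321]
orientation: [0.649, 0.28, 0.649, -0.28]
contact_force: [0.1, -0.8, -3.3]
width: 0.0148
```

```bash
python3 - <<'E'
from h import *
gosq(-126.5,59.2,32.,43.4)
E
```

```text
t 53.92 p [570.4 152.   32.1] sq [-130.    60.3] phi 43.38 tilt 0.03 w 14.8 F [ 0.1 -0.8 -3.3] j6 1.07
world d [ 3.3  1.6 -0.1] now-axes [0.1 3.5 1.1] after-turn axes [0.1 3.5 1.1] turn x units -0.0
```

jog_arm:
  commands: "0.4 1 0 0 0 0 5; 0 1 0 0 0 0 5; 0 0 0 0 0 0 5"

```text
clock: 54.3
position: [0.5719, 0.1534, 0.0318]
orientation: [0.649, 0.28, 0.649, -0.28]
contact_force: [0.1, -2.3, -1.6]
width: 0.015
```

```bash
python3 - <<'E'
from h import *
gosq(-126.5,59.2,32.,43.4)
E
```

```text
t 54.3 p [571.9 153.4  31.8] sq [-128.    60.2] phi 43.38 tilt 0.03 w 15.0 F [ 0.1 -2.3 -1.6] j6 1.08
world d [1.8 0.3 0.2] now-axes [-0.2  1.5  1. ] after-turn axes [-0.2  1.5  1. ] turn x units -0.0
```

jog_arm:
  commands: "0.3 1 0 0 0 0 5; 0 1 0 0 0 0 5; 0 0 0 0 0 0 5"

```text
clock: 54.68
position: [0.5731, 0.1544, 0.0317]
orientation: [0.649, 0.279, 0.649, -0.28]
contact_force: [-1.2, -5.8, 1.8]
width: 0.0146
```

```bash
python3 - <<'E'
from h import *
gosq(-126.5,59.2,32.,43.4); c=snap('wrist','w28')
E
```

```text
t 54.67 p [573.1 154.4  31.7] sq [-126.5   60.2] phi 43.37 tilt 0.06 w 14.6 F [-1.2 -5.8  1.8] j6 1.08
world d [ 0.6 -0.7  0.3] now-axes [-0.3 -0.   1. ] after-turn axes [-0.3 -0.   1. ] turn x units -0.01
```

View pics/w28.png

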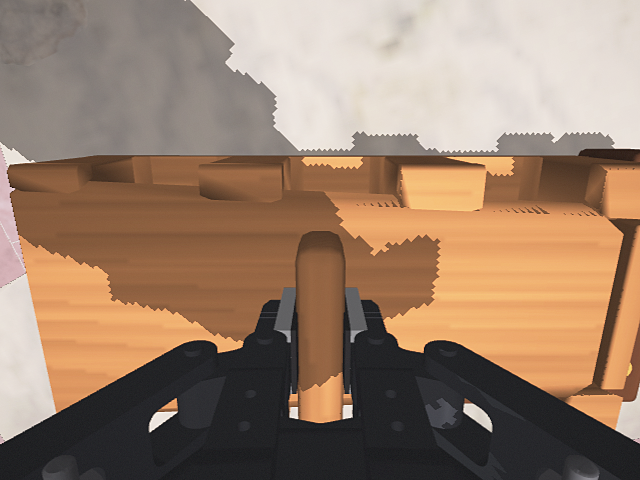

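jog_arm:
  commands: "0 1 0.5 0 0 0 5; 0 1 0 0 0 0 5; 0 0 0 0 0 0 5"

```text
clock: 55.1
position: [0.5732, 0.1546, 0.0317]
orientation: [0.649, 0.279, 0.65, -0.281]
contact_force: [-6.5, -7.9, 7.4]
width: 0.0149
```

```bash
python3 - <<'E'
from h import *
s=gosq(-126.5,59.2,32.,43.4); F=ctrl.observe()['contact_force']; print('Fsq',w2sq(np.r_[F[:2],0]+np.r_[C,0]).round(1))
E
```

```text
t 55.1 p [573.2 154.6  31.7] sq [-126.2   60.2] phi 43.36 tilt 0.22 w 14.9 F [-6.5 -7.9  7.4] j6 1.08
world d [ 0.5 -0.9  0.3] now-axes [-0.3 -0.3  1. ] after-turn axes [-0.3 -0.3  1. ] turn x units -0.01
Fsq [-10.1  -1.2]
```

jog_arm:
  commands: "0 1 0 0 0 0 5; 0 1 0 0 0 0 5; 0 0 0 0 0 0 5"

```text
clock: 55.48
position: [0.5733, 0.1547, 0.0318]
orientation: [0.648, 0.278, 0.65, -0.282]
contact_force: [-11.4, -12.9, 11.4]
width: 0.0149
```

```bash
python3 - <<'E'
from h import *
s=gosq(-126.5,59.2,32.,43.4); F=ctrl.observe()['contact_force']; print('Fsq',w2sq(np.r_[F[:2],0]+np.r_[C,0]).round(1))
E
```

```text
t 55.48 p [573.3 154.7  31.8] sq [-126.1   60.2] phi 43.33 tilt 0.39 w 14.9 F [-11.4 -12.9  11.4] j6 1.08
world d [ 0.4 -1.   0.2] now-axes [-0.2 -0.4  1. ] after-turn axes [-0.2 -0.4  1. ] turn x units -0.01
Fsq [-17.1  -1.5]
```

The lid is wedged at about 17 N, within half a millimetre of home. I'll take the load off, release and lift clear.

jog_arm:
  commands: "0 -1.5 0 0 0 0 5; 0 -1.5 0 0 0 0 5; 0 0 0 0 0 0 5; 0 0 0 0 0 0 45; 0 0 0 0 0 0 45; 0 0 0 0 0 0 45; -15 0 0 0 0 0 45; -30 0 0 0 0 0 45; -30 0 0 0 0 0 45; -30 0 0 0 0 0 45; 0 -20 -40 0 0 0 45; 0 -20 -50 0 0 0 45; 0 -20 -50 0 0 0 45; 0 -20 -50 0 0 0 45; 0 -10 -40 0 0 0 45; 0 0 0 0 0 0 45; 0 0 0 0 0 0 45"

```text
clock: 57.6
position: [0.3519, 0.261, 0.1374]
orientation: [0.65, 0.28, 0.649, -0.279]
contact_force: [0.6, -0.5, 0.6]
width: 0.0449
```

```bash
python3 - <<'E'
from h import *
state(); c=snap('top','t30'); snap('scene','s30'); snap('wrist','w30')
u,v=np.meshgrid(np.arange(640),np.arange(480))
r=casefit(c,(u>290)&(u<445)&(v>130)&(v<300)); print('case',r,w2sq(r[0]))
W=pts(c);z=W[...,2]; m=(z>.075)&(z<.105)&(u>300)&(u<440)&(v>140)&(v<290); print('pull',m.sum(),mrect(c,m,.090) if m.sum()>50 else '', w2sq(mrect(c,m,.090)[0]) if m.sum()>50 else '')
E
```

```text
t 57.6 p [351.9 261.  137.4] sq [-213.9  289.5] phi 43.42 tilt 0.11 w 44.9 F [ 0.6 -0.5  0.6] j6 1.45
case ((578.5673828125, 158.2747802734375), (242.08670043945312, 116.2581558227539), 43.26667022705078, [[450.6000061035156, 117.5999984741211], [530.2999877929688, 33.0], [706.5, 198.89999389648438], [626.9000244140625, 283.6000061035156]]) [-119.82715164   59.19077741]
pull 324 (array([572.7, 154.2]), array([15.9, 71. ]), 43.37, [[542.5, 174.5], [591.2999877929688, 122.9000015258789], [602.7999877929688, 133.8000030517578], [554.0999755859375, 185.39999389648438]]) [-126.88997401   60.26155072]
```

View pics/t30.png

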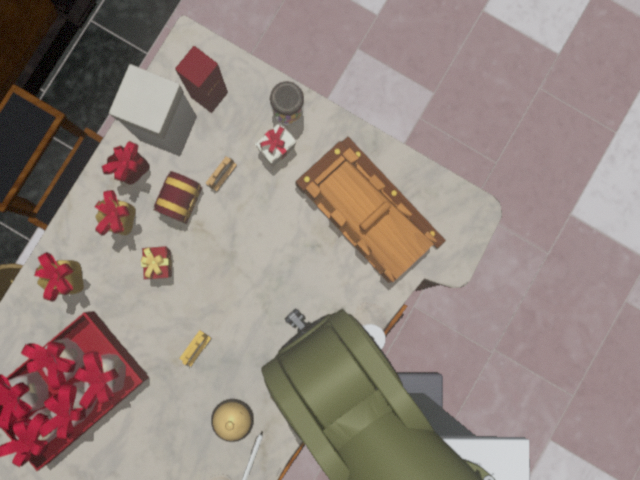

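View pics/s30.png

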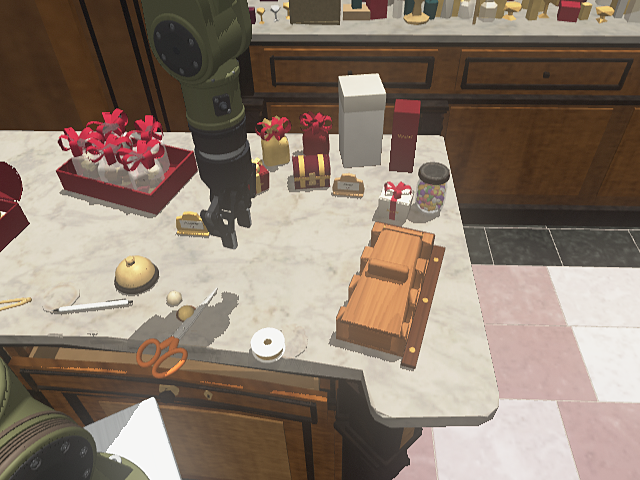

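```bash
python3 - <<'E'
from h import *
c=dict(np.load('pics/t30.npz')); W=pts(c)*1000; S=W[...,:2]-C; a=np.deg2rad(43.3)
x=S[...,0]*np.cos(a)+S[...,1]*np.sin(a)+119.8; y=-S[...,0]*np.sin(a)+S[...,1]*np.cos(a)-59.2
for x0 in (-110,-80,-40,40,80,100):
    for y0 in (-25,25):
        m=(abs(x-x0)<6)&(abs(y-y0)<6); print(x0,y0,np.nanmedian(W[m][:,2]).round(1),end=' | ')
print(); m=(abs(x)<118)&(abs(abs(y)-54)<2)&(W[...,2]>54); print('post tops',np.nanmedian(W[m][:,2]).round(1))
print(ctrl.job_done())
E
```

```text
-110 -25 59.3 | -110 25 59.9 | -80 -25 59.2 | -80 25 59.3 | -40 -25 59.0 | -40 25 60.0 | 40 -25 59.6 | 40 25 59.5 | 80 -25 59.9 | 80 25 59.1 | 100 -25 59.9 | 100 25 59.1 | 
post tops 59.5
the job is handed in; nothing more can be done
None
```

The gift case is packed and handed in at about 58 s of the 210 s allowed. The hand-in reports no verdict, so success rests on my own last checks.

**What I did**
- I pushed the case onto the rail and then the end stop; the arm met firm contact at both.
- I put the 65 mm tin in bay 2 and the 63 mm tin in bay 1. No third tin was on the counter.
- I lowered the lid in about 150 mm short of home, slid it along its ways, and wedged it at about 17 N.

**Last checks**

| Check | Result |
|---|---|
| Case against the stops | about 1.2 mm from each, within the 2 mm camera calibration |
| Case parallel to the square | 43.27° against about 43.3–43.4° |
| Lid along the slide | 7.1 mm behind the case centre; home is 7 mm |
| Lid parallel to the case | within 0.1° |
| Lid height | flat, level with the wall tops within about 0.5 mm |
| Tins | stood in their bays before the lid went on; not seen since |
| Bystanders | looked unmoved in the last views; not measured again |

**What disagreed or went wrong**
- **Fingertips:** they sit about 33–46 mm behind the reported TCP, depending on how far the gripper is open. My first end push passed over the wall without touching it, so I allowed for this from then on.
- **Sideways reading of the lid:** the top view put the pull 1.1 mm off centre. The limit is 3 mm and the calibration is good to 2 mm. The wedge should centre the lid, so I left it.
- **Knocked tin:** the 65 mm tin was knocked close to the ribbon spool early on. I measured it again and picked it up without touching the spool.

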